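# Gauge a batch of turned shafts through a go/no-go gap held in the vise

## Task

Check this batch of turned shafts with the gap gauge, which stands loose in the vise: first crank the vise until its jaw clamps the gauge firmly upright. Then take the shafts one by one in the order they were turned, from the left of the mat to the right, and lower one end of each from above into the gauge's slot, through the wide go gap, and try it with light pressure on the narrow no-go gap below. Lay each shaft that the no-go gap stops in the shallow tray, put each one that slips down into the no-go gap in the deep stacking bin; when all are sorted, back the vise off so that its jaw stands clear of the gauge, and do not disturb the nut driver in front of the mat.

Things in the scene. Friction and masses are not known exactly. Their poses are not given: they have to be found in the camera images.
- vise: grey machine vise bolted to the bench, 196 x 104 mm, bed 40 mm and jaws 82 mm above the bench. Origin under the middle of its base; x points away from the robot along the screw (crank at the -x end, fixed jaw at the +x end, its face at x = +51 mm), z up
- vise_jaw: the vise's sliding jaw, 90 mm wide, moved only by the screw: 6 mm towards the fixed jaw per full turn. Origin at its face, at bed height; the gap between the faces is 26 mm with the screw at 0, and it meets the 12 mm gauge when the screw reads 14.7 rad; left firmly clamped, the screw stays at about 15
- vise_screw (a joint): angle of the vise screw in rad, 0 to 15.4. It grows, and the jaw closes, as the crank turns clockwise as seen from the robot's side (about the vise's +x axis). At 0 the grip stands straight above the screw axis, at pi/2 on the vise's -y side. Turning takes about 4 N at the grip, more once the jaw bears on the gauge; friction holds it where it is left
- vise_axis (a point): point on the screw's axis, 62 mm above the bench, in the plane in which the middle of the crank's grip goes round; fixed on the vise
- vise_handle (a point): middle of the crank's black grip: a freely spinning sleeve 17 mm in diameter and 54 mm long, parallel to the screw, 34 mm from the screw's axis. Pinch it from above and carry it round in the vertical circle
- gauge: loose steel plate 12 mm thick (x), 84 wide (y), 126 tall (z up), standing on the vise bed between the open jaws. Origin under its middle. A slot, open at the top, goes down its middle: lead-in 34 mm wide at the top, 22 at height 116; go gap 22 mm wide from 116 to 90; no-go gap 18 mm wide from 88 down to the slot's end at 72. A shaft lies in it with its axis along the gauge's x
- gauge_step (a point): middle of the slot at the top of the no-go gap, 88 mm above the gauge's foot. A 20 mm journal comes to rest there with its axis about 4 mm above this point; a 16 mm journal goes on down until its axis is 8 mm below it
- mat: black rubber mat 190 x 265 x 2 mm, fixed, on which two or three shafts lie side by side about 85 mm apart. Origin under its centre
- tray: shallow open dark steel tray for the accepted shafts, 176 (x) x 220 (y) x 22 mm, walls 3 mm, fixed. Origin under the centre of its floor, which is 3 mm thick; a shaft fits lying along y, three side by side 48 mm apart
- bin: deep stacking bin for the rejects, 228 x 155 x 106 mm, fixed. Origin under its middle; its low front (43 mm high from x = -109 to -37 mm) is at its -x end, elsewhere its walls are 106 mm high; inside 205 (x) x 140 mm (y), floor 3 mm thick
- shaft_a: turned shaft 160 mm long, 0.18 kg: square collar 28 x 28 mm, 30 mm long, in the middle, a round journal 65 mm long either side. Origin on the axis at mid-length, x along the shaft, y and z square to the collar's faces. Lies on its collar, axis 14 mm above the mat. Journals should be 20 mm in diameter, but some are 16 mm: the gauge tells. If present, the first in the row from the robot's left
- shaft_b: turned shaft 160 mm long, 0.18 kg: square collar 28 x 28 mm, 30 mm long, in the middle, a round journal 65 mm long either side. Origin on the axis at mid-length, x along the shaft, y and z square to the collar's faces. Lies on its collar, axis 14 mm above the mat. Journals should be 20 mm in diameter, but some are 16 mm: the gauge tells. If present, the first in the row from the robot's left
- shaft_c: turned shaft 160 mm long, 0.18 kg: square collar 28 x 28 mm, 30 mm long, in the middle, a round journal 65 mm long either side. Origin on the axis at mid-length, x along the shaft, y and z square to the collar's faces. Lies on its collar, axis 14 mm above the mat. Journals should be 20 mm in diameter, but some are 16 mm: the gauge tells. If present, the second in the row from the robot's left
- shaft_d: turned shaft 160 mm long, 0.18 kg: square collar 28 x 28 mm, 30 mm long, in the middle, a round journal 65 mm long either side. Origin on the axis at mid-length, x along the shaft, y and z square to the collar's faces. Lies on its collar, axis 14 mm above the mat. Journals should be 20 mm in diameter, but some are 16 mm: the gauge tells. If present, the second in the row from the robot's left
- shaft_e: turned shaft 160 mm long, 0.18 kg: square collar 28 x 28 mm, 30 mm long, in the middle, a round journal 65 mm long either side. Origin on the axis at mid-length, x along the shaft, y and z square to the collar's faces. Lies on its collar, axis 14 mm above the mat. Journals should be 20 mm in diameter, but some are 16 mm: the gauge tells. If present, the third in the row from the robot's left
- shaft_f: turned shaft 160 mm long, 0.18 kg: square collar 28 x 28 mm, 30 mm long, in the middle, a round journal 65 mm long either side. Origin on the axis at mid-length, x along the shaft, y and z square to the collar's faces. Lies on its collar, axis 14 mm above the mat. Journals should be 20 mm in diameter, but some are 16 mm: the gauge tells. If present, the third in the row from the robot's left
- nut_driver: nut driver 170 mm long with a thick orange handle, lying loose on the bench between the mat and the robot; to be left alone
There are look-alikes about, which are no part of the job. Leave any green or yellow look-alike of the gauge alone.

How it is judged (in metres and radians):
On the way, in this order (a step that is already met when the one before it is completed fails the run):
1. the vise jaw clamps the gauge upright on the vise bed (jaw force over 15 N) (contact force between vise_jaw and gauge above 15 N and angle between gauge's own z axis and vertical below 0.06 rad and z of gauge in the frame of vise below 0.045 m), for 0.3 s.
2. shaft_a through the go gap and pressed on the no-go gap, which stops it (contact force over 3 N) (x of shaft_a in the frame of gauge_step between -0.078 and 0.078 m and y of shaft_a in the frame of gauge_step between -0.005 and 0.005 m and z of shaft_a in the frame of gauge_step below 0.0105 m and angle between the x axis of shaft_a and the x axis of gauge, either way round below 0.2 rad and contact force between shaft_a and gauge above 3 N), for 0.2 s.
3. shaft_b through the go gap and down into the no-go gap, which does not stop it (x of shaft_b in the frame of gauge_step between -0.078 and 0.078 m and y of shaft_b in the frame of gauge_step between -0.005 and 0.005 m and z of shaft_b in the frame of gauge_step below -0.002 m and angle between the x axis of shaft_b and the x axis of gauge, either way round below 0.15 rad), for 0.2 s.
4. shaft_c through the go gap and pressed on the no-go gap, which stops it (contact force over 3 N) (x of shaft_c in the frame of gauge_step between -0.078 and 0.078 m and y of shaft_c in the frame of gauge_step between -0.005 and 0.005 m and z of shaft_c in the frame of gauge_step below 0.0105 m and angle between the x axis of shaft_c and the x axis of gauge, either way round below 0.2 rad and contact force between shaft_c and gauge above 3 N), for 0.2 s.
5. shaft_d through the go gap and down into the no-go gap, which does not stop it (x of shaft_d in the frame of gauge_step between -0.078 and 0.078 m and y of shaft_d in the frame of gauge_step between -0.005 and 0.005 m and z of shaft_d in the frame of gauge_step below -0.002 m and angle between the x axis of shaft_d and the x axis of gauge, either way round below 0.15 rad), for 0.2 s.
6. shaft_e through the go gap and pressed on the no-go gap, which stops it (contact force over 3 N) (x of shaft_e in the frame of gauge_step between -0.078 and 0.078 m and y of shaft_e in the frame of gauge_step between -0.005 and 0.005 m and z of shaft_e in the frame of gauge_step below 0.0105 m and angle between the x axis of shaft_e and the x axis of gauge, either way round below 0.2 rad and contact force between shaft_e and gauge above 3 N), for 0.2 s.
7. shaft_f through the go gap and down into the no-go gap, which does not stop it (x of shaft_f in the frame of gauge_step between -0.078 and 0.078 m and y of shaft_f in the frame of gauge_step between -0.005 and 0.005 m and z of shaft_f in the frame of gauge_step below -0.002 m and angle between the x axis of shaft_f and the x axis of gauge, either way round below 0.15 rad), for 0.2 s.
At the end, for the whole second after the job is handed in: The vise is backed off, its jaw 2 mm or more clear (screw below 12.6 rad), with the gauge still standing in it; the centre of every 20 mm shaft is inside the tray, below 55 mm height, and that of every 16 mm shaft inside the bin, below 95 mm (value of joint vise_screw below 12.6 rad and angle between gauge's own z axis and vertical below 0.3 rad and horizontal distance between gauge and vise below 0.06 m and z of gauge in the frame of vise below 0.05 m and x of shaft_a in the frame of tray between -0.088 and 0.088 m and y of shaft_a in the frame of tray between -0.11 and 0.11 m and z of each of shaft_a, shaft_c, shaft_e in the frame of tray below 0.055 m and x of shaft_b in the frame of bin between -0.105 and 0.105 m and y of shaft_b in the frame of bin between -0.072 and 0.072 m and z of each of shaft_b, shaft_d, shaft_f in the frame of bin below 0.095 m and x of shaft_c in the frame of tray between -0.088 and 0.088 m and y of shaft_c in the frame of tray between -0.11 and 0.11 m and x of shaft_d in the frame of bin between -0.105 and 0.105 m and y of shaft_d in the frame of bin between -0.072 and 0.072 m and x of shaft_e in the frame of tray between -0.088 and 0.088 m and y of shaft_e in the frame of tray between -0.11 and 0.11 m and x of shaft_f in the frame of bin between -0.105 and 0.105 m and y of shaft_f in the frame of bin between -0.072 and 0.072 m); the robot touches nothing.
It fails at once if the nut_driver is moved by more than 5 cm (distance of nut_driver from where it was at the start of the episode above 0.05 m).
It fails at once if a shaft is pressed (over 3 N) on the gauge while the vise does not clamp it (jaw force under 5 N) (contact force between vise_jaw and gauge below 5 N and contact force between any of shaft_a, shaft_b, shaft_c, shaft_d, shaft_e, shaft_f and gauge above 3 N).
Of shaft_a, shaft_b only 1 to 1 are there at a start; the rules pass over those that are not, and their reading is None.
Of shaft_c, shaft_d only 1 to 1 are there at a start; the rules pass over those that are not, and their reading is None.
Of shaft_e, shaft_f, marker_2 only 1 to 1 are there at a start; the rules pass over those that are not, and their reading is None.
At some moment in a run one of shaft_a, shaft_b, shaft_c, shaft_d, shaft_e, shaft_f may be knocked a few centimetres aside while the robot is not near it.
Once in a run the grip may slacken for a moment while it holds something.
It also fails if it takes over 210 s, if anything falls off the work surface, if the arm or the gripper's body presses on something with over 40 N, if the wrist force passes 120 N, or if a joint passes its speed limit or range.

## Robot

A 6-joint arm with a two-finger parallel gripper is mounted at the origin on the work surface; the furniture and walls round the work are solid. World frame = base frame: x ahead of the robot, y to its left, z up, the work surface at z = 0. Lengths are in mm, angles in rad, forces in N, time in s.
With the tool pointing down it reaches from about 275 to 1000 mm from the base axis. Payload 8.4 kg.
Tool frame: the origin (TCP) lies at the very end of the fingers, on their centre line; the grasp point (between the pads) lies 19 mm behind it (r.tcp_to_grasp is the distance from the TCP to the grasp point, in mm); z points along the fingers, y is the line along which they close (so a half turn about z gives the same grasp; the last joint's range is limited). The gripper opens to 85 mm and grips with 20 to 120 N. Pads are 22 mm wide; open, the fingers measure 114 mm over their backs; the gripper's body (76 mm by 85 mm) begins 54 mm behind the grasp point. The pads swing forward as they close: fully open they stand 13 mm farther back than shut.
Start: joints at [-1.263, 0.353, 1.633, -0, 1.155, -0.002], TCP at [190.541, -595.249, 231.281] pointing down, gripper open.
Joint ranges: [-2.63, 2.63], [-0.92, 2.1], [0.06, 2.66], [-1.3, 4.44], [0, 2.69], [-3.02, 3.02]. Speed limits (rad/s): [2.22, 2.22, 2.79, 3.14, 3.14, 3.14].

## Interface

Orientations are given as [roll, pitch, yaw] about the fixed x, y, z axes, in that order (R = Rz(yaw) Ry(pitch) Rx(roll)).
In Python, from rig import r gives the robot as it stands. The module is installed in compiled form; this text tells all that it offers.
- The arm moves only by the tool play_rows, never from a script. Its argument "rows" is a list of rows, each an object with "dp": the shift along the tool's x, y, z in units of 40 mm (1.0 is 40 mm), a list of three; "turn": the turn, a rotation vector about the tool's x, y, z in units of 6 degrees (1.0 is 6 degrees), a list of three; "fingers": the closure, from 0 (fully open) to 1 (shut). In form: [{"dp": [tx, ty, tz], "turn": [wx, wy, wz], "fingers": fingers}, ...]. A call has 1 to 5 rows; each row shifts and turns the commanded pose from where the row before left it, along the tool's axes as they then stand; what a row does not reach is not made up. A row lasts 1/12 s, in which the tool goes at most 41.7 mm and 7.16 degrees, less where a joint would pass 70% of its speed; a pose out of reach is approached as far as the arm can. A call is refused whole if a number of a shift passes 1 or a number of a turn 1, either way. A call with a gripper value outside its range is refused whole. The fingers move at their own pace and stop on an object; "force" is the grip in N (left out, the last holds). Time passes only in rows, so rows that do not move let the fingers close. It gives the time, the measured TCP pose, the force, the opening and the grip force at its end, in the units of the state.
- r.sense(): the state, without advancing time (a new reading comes with each control period).
- r.grab_frame(name): name is "side" or "top" or "wrist"; returns a dict with "pixels" (384x512x3 uint8, red, green, blue), "fx", "fy", "cx", "cy" (pixels), "pose" (4x4, takes a point from camera to world coordinates). Camera axes: x right, y down, z forward; pixel columns grow to the right and rows downward; lengths in mm; the calibration is good to about 2 mm. A picture is of the moment at which its call begins. There is no depth.
- r.sign_off(): hands the job in; it is judged then, once.
The state is a dict: "clock": time; "qpos": joint angles; "qvel": joint speeds; "joint_efforts": joint torques, N m; "eef_pos": TCP position; "tcp_rot": TCP orientation; "contact_force": force on the tool from outside, world axes, zero at the start; "wrist_torque": the same for the moment, N m; "opening": opening from 0.0 (shut) to 1.0 (fully open); "grasp_force": force on a finger pad.
Only numpy, scipy, OpenCV 4.12 (cv2) and the standard library are available. Lean on these libraries where they do the work, as an engineer would, in place of code of your own. Each camera call takes 0.05 s, during which the arm holds its last target. There are 200 camera calls.

## Working session

There is one attempt and no reset: what is moved stays moved. The work goes in short steps, Python scripts to look and compute and a tool call to move; the robot and the scene stay as the last step left them, time stands still between calls to the robot, and variables do not carry over. Pictures are saved under pics/ and viewed, at most 14 in all, crops included, and the job is handed in when it is done.

Besides the shell and the picture viewer there is one more tool, called after "Emit:" by a JSON object that holds its "method" and its "body". play_rows: Moves the arm, as the interface text tells. Its arguments: {"type":"object","properties":{"rows":{"type":"array"},"force":{"type":"number"}},"required":["rows"]}

```bash
mkdir -p pics; cat > h.py <<'E'
from rig import r
import numpy as np, cv2
def shot(cam,name):
    f=r.grab_frame(cam); cv2.imwrite(f'pics/{name}.png',cv2.cvtColor(np.asarray(f['pixels']),cv2.COLOR_RGB2BGR))
    np.savez(f'pics/{name}.npz',K=[f['fx'],f['fy'],f['cx'],f['cy']],pose=f['pose']); return f
def ray(name,u,v):
    d=np.load(f'pics/{name}.npz'); fx,fy,cx,cy=d['K']; T=d['pose']
    return T[:3,3],T[:3,:3]@np.array([(u-cx)/fx,(v-cy)/fy,1])
def onz(name,u,v,z):
    o,d=ray(name,u,v); return o+d*(z-o[2])/d[2]
def proj(name,p):
    d=np.load(f'pics/{name}.npz'); fx,fy,cx,cy=d['K']; T=d['pose']
    q=T[:3,:3].T@(np.asarray(p,float)-T[:3,3]); return np.array([fx*q[0]/q[2]+cx,fy*q[1]/q[2]+cy])
def tri(*obs):
    A=np.zeros((3,3));b=np.zeros(3);rs=[ray(*o) for o in obs]
    for o,d in rs:
        d=d/np.linalg.norm(d);P=np.eye(3)-np.outer(d,d);A+=P;b+=P@o
    x=np.linalg.solve(A,b); return x,[np.linalg.norm(np.cross(x-o,d/np.linalg.norm(d))) for o,d in rs]
E
python3 - <<'E'
from h import *
for c in('side','top','wrist'):
    f=shot(c,c+'0'); print(c,f['fx'],f['cx'],np.round(f['pose'],2).tolist())
    im=cv2.imread(f'pics/{c}0.png'); cv2.imwrite(f'pics/{c}0.png',cv2.resize(im,(800,600)) if 0 else im)
s=r.sense(); print(s)
E
```

```text
side 410.9107977863838 252.85052929459374 [[0.91, 0.36, -0.21, 723.02], [0.41, -0.8, 0.44, -381.48], [-0.01, -0.48, -0.87, 1095.19], [0.0, 0.0, 0.0, 1.0]]
top 349.3646710551386 255.9123666186534 [[-0.02, -0.98, 0.19, 301.13], [-1.0, 0.02, -0.01, 100.47], [0.01, -0.19, -0.98, 1077.97], [0.0, 0.0, 0.0, 1.0]]
wrist 278.35465804407573 256.1420978220705 [[0.31, -0.91, -0.28, 262.93], [-0.95, -0.29, -0.09, -572.32], [-0.0, 0.29, -0.96, 373.08], [0.0, 0.0, 0.0, 1.0]]
{'clock': 0.15, 'qpos': array([-1.26340612e+00,  3.53502753e-01,  1.63396017e+00, -5.25589720e-05,
        1.15520468e+00, -2.41785609e-03]), 'qvel': array([ 5.60723034e-04, -9.28055390e-04, -3.06257994e-03, -1.23217123e-03,
        9.13182820e-05, -1.05044726e-05]), 'joint_efforts': array([ 1.91908953e-04, -6.05637074e+01, -3.42339563e+01,  1.14537627e-06,
        6.04617671e-03, -5.90350041e-06]), 'eef_pos': array([ 190.41067795, -594.90571142,  230.72692977]), 'tcp_rot': array([-3.14051760e+00,  4.54629887e-05,  3.09829335e-01]), 'contact_force': array([0.50481509, 0.85622819, 0.49333769]), 'wrist_torque': array([ 0.03592685, -0.00624816, -0.0136764 ]), 'grasp_force': 0.0, 'opening': 0.998741473299726}
```

View pics/top0.png

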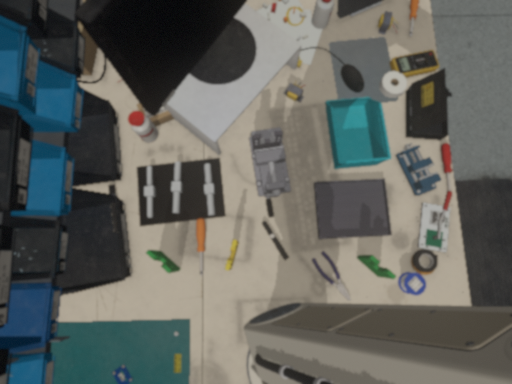

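View pics/side0.png

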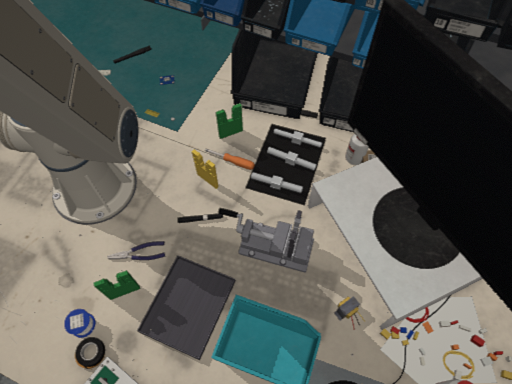

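```bash
python3 - <<'E'
from h import *
P={'shaft1':(150,192,16),'shaft2':(177,188,16),'shaft3':(209,187,16),'mat_tl':(137,167,2),'mat_tr':(220,158,2),'mat_br':(225,217,2),'mat_bl':(142,226,2),
'crank':(268,206,96),'visefar':(267,133,82),'visenearL':(259,194,40),'tray_tl':(314,182,22),'tray_tr':(385,179,22),'tray_br':(390,235,22),'tray_bl':(318,238,22),
'bin_tl':(325,101,106),'bin_tr':(381,98,106),'bin_br':(388,159,43),'bin_bl':(334,166,43),'driver':(201,235,12)}
for k,(u,v,z) in P.items(): print(k,np.round(onz('top0',u,v,z)))
im=cv2.imread('pics/top0.png')[125:245,125:305]; a=cv2.resize(im,None,fx=4.4,fy=4.4,interpolation=cv2.INTER_CUBIC); print(a.shape); cv2.imwrite('pics/topc.png',a)
E
```

```text
shaft1 [505. 414.  16.]
shaft2 [516. 332.  16.]
shaft3 [517. 233.  16.]
mat_tl [589. 462.   2.]
mat_tr [613. 200.   2.]
mat_br [424. 185.   2.]
mat_bl [402. 439.   2.]
crank [442.  55.  96.]
visefar [665.  51.  82.]
visenearL [487.  79.  40.]
tray_tl [524. -93.  22.]
tray_tr [ 529. -314.   22.]
tray_br [ 357. -313.   22.]
tray_bl [352. -95.  22.]
bin_tl [ 753. -124.  106.]
bin_tr [ 760. -292.  106.]
bin_br [ 587. -321.   43.]
bin_bl [ 569. -153.   43.]
driver [370. 257.  12.]
(528, 792, 3)
```

View pics/topc.png

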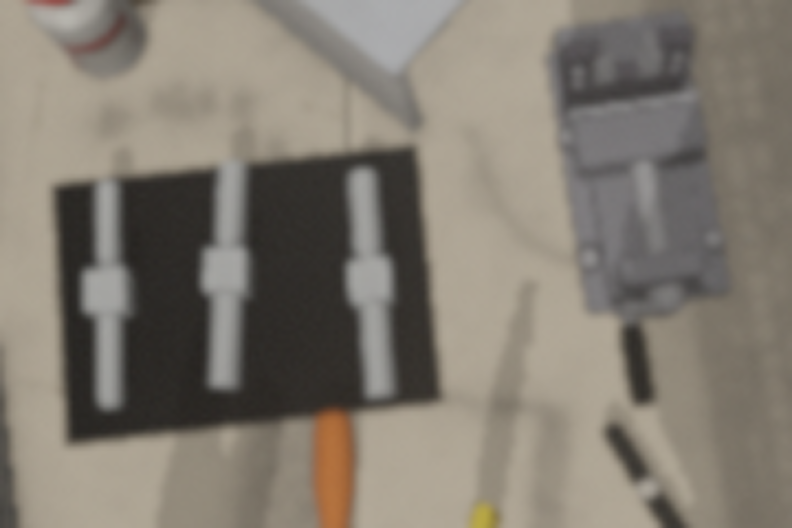

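```bash
python3 - <<'E'
from h import *
print(tri(('top0',152,112),('side0',352,120)),tri(('top0',137,3),('side0',388,2)))
s=r.sense(); y=s['tcp_rot'][2]; d=np.array([480,150,260])-s['eef_pos']
print(d, d[0]*np.cos(y)+d[1]*np.sin(y), d[0]*np.sin(y)-d[1]*np.cos(y))
E
```

```text
(array([665.16254555, 348.0576262 , 252.8293271 ]), [np.float64(1.9100236632248002), np.float64(1.91002366322466)]) (array([666.08492836, 263.49352668, 644.49190483]), [np.float64(9.597655838966052), np.float64(9.597655838966123)])
[289.58932205 744.90571142  29.27307023] 502.91955349214527 -621.1428314577373
```

Emit:
{"method": "play_rows", "body": {"rows": [{"dp": [0.63, -0.77, -0.04], "turn": [0, 0, 0], "fingers": 0}, {"dp": [0.63, -0.77, -0.04], "turn": [0, 0, 0], "fingers": 0}, {"dp": [0.63, -0.77, -0.04], "turn": [0, 0, 0], "fingers": 0}, {"dp": [0.63, -0.77, -0.04], "turn": [0, 0, 0], "fingers": 0}, {"dp": [0.63, -0.77, -0.04], "turn": [0, 0, 0], "fingers": 0}]}}

```text
clock: 0.57
eef_pos: [263.7, -408.3, 239.1]
tcp_rot: [-3.141, -0.0, 0.309]
contact_force: [1.1, 0.1, -0.3]
opening: 1.002
grasp_force: 0.0
```

Emit:
{"method": "play_rows", "body": {"rows": [{"dp": [0.63, -0.77, -0.04], "turn": [0, 0, 0], "fingers": 0}, {"dp": [0.63, -0.77, -0.04], "turn": [0, 0, 0], "fingers": 0}, {"dp": [0.63, -0.77, -0.04], "turn": [0, 0, 0], "fingers": 0}, {"dp": [0.63, -0.77, -0.04], "turn": [0, 0, 0], "fingers": 0}, {"dp": [0.63, -0.77, -0.04], "turn": [0, 0, 0], "fingers": 0}]}}

```text
clock: 0.98
eef_pos: [336.7, -223.3, 247.4]
tcp_rot: [3.141, -0.0, 0.309]
contact_force: [2.0, -0.4, 1.1]
opening: 0.997
grasp_force: 0.0
```

Emit:
{"method": "play_rows", "body": {"rows": [{"dp": [0.63, -0.77, -0.04], "turn": [0, 0, 0], "fingers": 0}, {"dp": [0.63, -0.77, -0.04], "turn": [0, 0, 0], "fingers": 0}, {"dp": [0.63, -0.77, -0.04], "turn": [0, 0, 0], "fingers": 0}, {"dp": [0.63, -0.77, -0.04], "turn": [0, 0, 0], "fingers": 0}, {"dp": [0.63, -0.77, -0.04], "turn": [0, 0, 0], "fingers": 0}]}}

```text
clock: 1.4
eef_pos: [409.8, -38.0, 255.5]
tcp_rot: [3.141, -0.0, 0.31]
contact_force: [0.7, -1.1, 0.2]
opening: 1.0
grasp_force: 0.0
```

Emit:
{"method": "play_rows", "body": {"rows": [{"dp": [0.63, -0.77, -0.04], "turn": [0, 0, 0], "fingers": 0}, {"dp": [0.63, -0.77, -0.04], "turn": [0, 0, 0], "fingers": 0}, {"dp": [0.63, -0.77, -0.04], "turn": [0, 0, 0], "fingers": 0}, {"dp": [0.63, -0.77, -0.04], "turn": [0, 0, 0], "fingers": 0}, {"dp": [0.63, -0.77, -0.04], "turn": [0, 0, 0], "fingers": 0}]}}

```text
clock: 1.82
eef_pos: [482.9, 147.2, 263.3]
tcp_rot: [3.141, 0.0, 0.31]
contact_force: [0.8, -0.9, 0.1]
opening: 1.0
grasp_force: 0.0
```

Emit:
{"method": "play_rows", "body": {"rows": [{"dp": [0, 0, 0], "turn": [0, 0, 1], "fingers": 0}, {"dp": [0, 0, 0], "turn": [0, 0, 1], "fingers": 0}, {"dp": [0, 0, 0], "turn": [0, 0, 0], "fingers": 0}]}}

```text
clock: 2.07
eef_pos: [482.6, 145.8, 262.9]
tcp_rot: [3.141, 0.001, 0.097]
contact_force: [-1.4, 0.3, -0.3]
opening: 0.997
grasp_force: 0.0
```

```bash
python3 - <<'E'
from h import *
shot('wrist','w1'); s=r.sense(); print(s['clock'],s['eef_pos'],s['tcp_rot'],s['qpos'])
E
```

```text
2.1167 [482.48285936 145.34247566 262.93083664] [3.14141644e+00 7.73595373e-04 1.02731499e-01] [ 2.89635965e-01  1.31794390e-01  1.85099924e+00 -3.20694972e-05
  1.15959189e+00  1.75771356e+00]
```

Emit:
{"method": "play_rows", "body": {"rows": [{"dp": [0, 1, 0], "turn": [0, 0, 0], "fingers": 0}, {"dp": [0, 1, 0], "turn": [0, 0, 0], "fingers": 0}, {"dp": [0, 1, 0], "turn": [0, 0, 0], "fingers": 0}, {"dp": [0, 0, 0], "turn": [0, 0, 0], "fingers": 0}]}}

```text
clock: 2.45
eef_pos: [494.8, 19.8, 263.4]
tcp_rot: [3.139, -0.0, 0.1]
contact_force: [0.5, 0.1, 0.0]
opening: 1.003
grasp_force: 0.0
```

```bash
python3 - <<'E'
from h import *
shot('wrist','w2'); s=r.sense(); print(s['clock'],s['eef_pos'],s['tcp_rot'],s['qpos'])
a=cv2.imread('pics/w1.png');b=cv2.imread('pics/w2.png')
E
```

```text
2.5 [494.68201986  22.21546692 263.3581897 ] [ 3.14094813e+00 -8.88779796e-05  9.88255577e-02] [ 4.22910950e-02  1.16449994e-01  1.86786189e+00 -6.97281193e-04
  1.15715571e+00  1.51454212e+00]
```

View pics/w1.png

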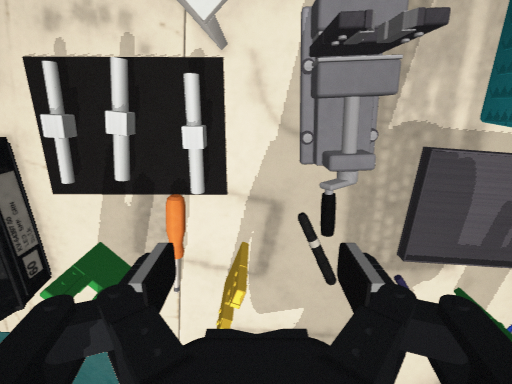

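View pics/w2.png

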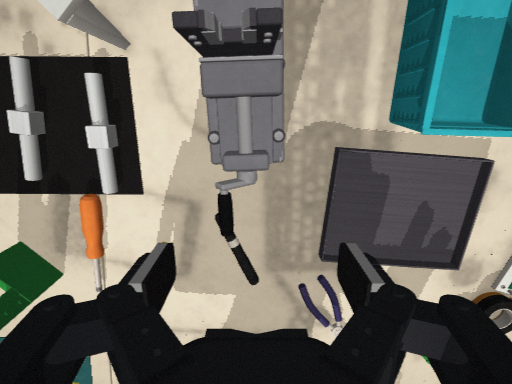

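```bash
python3 - <<'E'
from h import *
P={'grip_mid':((328,214),(225.5,214)),'grip_far':((326,194),(223,193)),'screwnut':((338,184),(236,184)),
'shaft2 collar ctr':((120,123),(26,122)),'shaft3 collar':((194,137),(101,136)),'shaft2far':((119,58),(20,58)),'shaft2near':((122,181),(33,180)),'sh3far':((191,74),(93,73)),'sh3near':((197,193),(110,192)),
'matbr':((227,194),(143,193)),'mattr':((224,57),(128,57)),
'vnearL':((301,164),(210,164)),'vnearR':((373,170),(284,165)),'jaw_nl':((315,93),(204,95)),'jaw_nr':((397,94),(283,94)),'jaw_fl':((318,56),(203,61)),'jaw_fr':((400,57),(283,60)),
'gauge_L':((310,53),(190,55)),'gauge_R':((402,35),(278,52)),'tray_nl':((400,258),(320,259)),'tray_fl':((424,149),(336,149))}
for k,(a,b) in P.items():
    x,e=tri(('w1',*a),('w2',*b)); print(k,np.round(x,1),np.round(e[0],1))
for k,a in {'sh1far':(48,62),'sh1near':(68,183),'sh1col':(58,125)}.items(): print(k,onz('w1',*a,20 if 'col' not in k else 30).round(1))
E
```

```text
grip_mid [441.   52.1  82.9] 0.1
grip_far [465.5  57.5  77.2] 0.5
screwnut [477.3  42.8  70.4] 0.0
shaft2 collar ctr [520.3 334.8  16.9] 0.3
shaft3 collar [511.7 234.   18.9] 0.4
shaft2far [600.7 333.7  13.9] 0.4
shaft2near [439.3 334.8  18.8] 0.3
sh3far [591.4 241.3  15.1] 0.4
sh3near [431.  227.7  15.7] 0.5
matbr [429.5 185.    2.3] 0.6
mattr [617.  201.6   1.3] 0.1
vnearL [489.   83.5  21.6] 0.1
vnearR [493.1 -20.6  15.8] 3.6
jaw_nl [579.2  87.8  68.1] 1.1
jaw_nr [587.7  -1.4  76.5] 0.1
jaw_fl [615.9  90.6  69. ] 2.5
jaw_fr [624.    2.9  72.9] 1.3
gauge_L [617.2 102.   81.4] 0.9
gauge_R [634.9  11.5  87.5] 7.6
tray_nl [351.1 -98.   11.2] 0.7
tray_fl [524.7 -94.4   0.9] 0.2
sh1far [587.  420.5  20. ]
sh1near [428.8 411.4  20. ]
sh1col [510.8 409.8  30. ]
```

```bash
python3 - <<'E'
from h import *
a=cv2.imread('pics/w1.png')[0:245,285:460];b=cv2.imread('pics/w2.png')[0:245,160:335]
c=cv2.resize(np.hstack([a,b]),None,fx=2.28,fy=2.28,interpolation=cv2.INTER_CUBIC);print(c.shape);cv2.imwrite('pics/vise.png',c)
E
```

```text
(559, 798, 3)
```

View pics/vise.png

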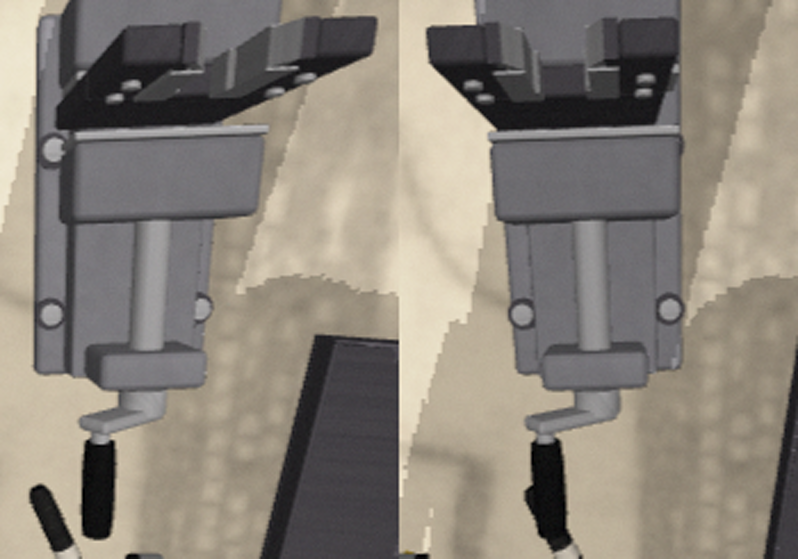

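```bash
cat >> h.py <<'E'
def c1(x,y): return ('w1',x/2.28+285,y/2.28)
def c2(x,y): return ('w2',(x-399)/2.28+160,y/2.28)
E
python3 - <<'E'
from h import *
P={'grip far':((100,440),(547,443)),'grip near':((97,537),(552,543)),'grip mid':((98.5,488),(549,490)),
'screw far':((153,222),(592,222)),'screw near':((149,350),(594,350)),
'gauge Louter':((124,46),(428,45)),'gauge Router':((378,34),(678,38)),'gauge Linner':((183,43),(486,43)),'Rinner':((318,35),(620,38)),
'jawstrip L':((75,134),(491,136)),'jawstrip R':((267,128),(680,131)),'boltNL':((51,313),(522,314)),'boltNR':((203,308),(670,310)),'visenearL':((35,373),(515,372))}
for k,(a,b) in P.items():
    x,e=tri(c1(*a),c2(*b)); print(k,np.round(x,1),np.round(e[0],1))
E
```

```text
grip far [466.5  54.9  80.2] 0.9
grip near [411.1  47.8  84.9] 1.7
grip mid [440.4  51.7  82.8] 0.6
screw far [580.5  41.6  57.8] 0.1
screw near [516.1  34.4  68.7] 0.0
gauge Louter [627.3  96.5 164.9] 0.1
gauge Router [638.1  14.  165.6] 0.4
gauge Linner [629.9  77.3 165.2] 0.0
Rinner [636.3  33.1 164.7] 0.3
jawstrip L [614.   91.9  76.1] 0.4
jawstrip R [624.9   3.3  78.1] 0.5
boltNL [526.   80.1  21.2] 0.3
boltNR [537.8  -7.   26.9] 0.5
visenearL [488.5  83.3  14.8] 0.3
```

Emit:
{"method": "play_rows", "body": {"rows": [{"dp": [0, 0, 0], "turn": [0, 0, -0.25], "fingers": 0.5}, {"dp": [-0.68, -0.45, 0], "turn": [0, 0, 0], "fingers": 0.5}, {"dp": [-0.68, -0.45, 0.3], "turn": [0, 0, 0], "fingers": 0.5}, {"dp": [0, 0, 0.9], "turn": [0, 0, 0], "fingers": 0.5}, {"dp": [0, 0, 0.9], "turn": [0, 0, 0], "fingers": 0.5}], "force": 80}}

```text
clock: 2.92
eef_pos: [436.1, 55.7, 180.0]
tcp_rot: [-3.141, -0.005, 0.13]
contact_force: [0.7, -0.1, -0.8]
opening: 0.497
grasp_force: 0.0
```

Emit:
{"method": "play_rows", "body": {"rows": [{"dp": [0, 0, 0.9], "turn": [0, 0, 0], "fingers": 0.5}, {"dp": [0, 0, 0.5], "turn": [0, 0, 0], "fingers": 0.5}, {"dp": [0, 0, 0], "turn": [0, 0, 0], "fingers": 0.5}, {"dp": [0, 0, 0], "turn": [0, 0, 0], "fingers": 0.5}]}}

```text
clock: 3.25
eef_pos: [435.5, 54.8, 123.0]
tcp_rot: [-3.141, 0.002, 0.128]
contact_force: [0.4, 0.2, 1.3]
opening: 0.501
grasp_force: 0.0
```

```bash
python3 - <<'E'
from h import *
shot('wrist','w3'); s=r.sense(); print(s['clock'],s['eef_pos'],s['tcp_rot'],s['opening'],s['contact_force'])
E
```

```text
3.3 [436.66519705  54.88158079 124.0700607 ] [-3.14141800e+00 -2.59738232e-04  1.27925008e-01] 0.4977453680080463 [-0.30152395  0.55640382 -0.0176959 ]
```

View pics/w3.png

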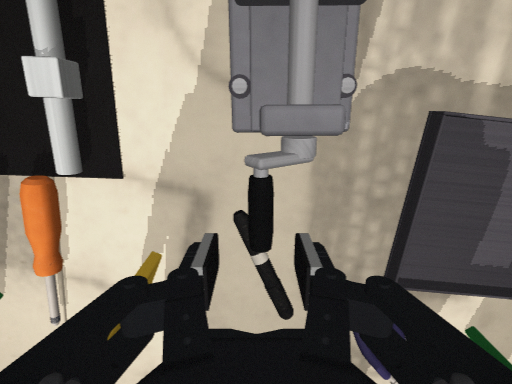

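```bash
python3 - <<'E'
from h import *
print(onz('w3',261,214,82.7),onz('w3',261,180,82.7),onz('w3',261,249,82.7))
print(tri(c1(98.5,488),c2(549,490),('w3',260.5,213)))
for v in(20,60,95): print(onz('w3',303,v,62+5))
print('pen',onz('w3',240,215,8),onz('w3',284,315,8))
f=np.load('pics/w3.npz'); print(f['pose'][:3,3])
E
```

```text
[440.30665891  51.79529536  82.7       ] [464.7500966   55.08980622  82.7       ] [413.0731742   48.12473919  82.7       ]
(array([440.65883005,  51.90962267,  82.95655834]), [np.float64(0.42351159764371143), np.float64(0.8809983161077544), np.float64(0.5389313406242647)])
[566.32410296  42.06408467  67.        ]
[543.89005038  38.00987387  67.        ]
[522.77682877  34.19435944  67.        ]
pen [407.52835581  67.22817248   8.        ] [294.39117005   4.96525037   8.        ]
[511.2742806   64.2142604  265.25294279]
```

Emit:
{"method": "play_rows", "body": {"rows": [{"dp": [0, 0.09, 0.7], "turn": [0, 0, 0], "fingers": 0.5}, {"dp": [0, 0, 0.72], "turn": [0, 0, 0], "fingers": 0.5}, {"dp": [0, 0, 0], "turn": [0, 0, 0], "fingers": 0.6}, {"dp": [0, 0, 0], "turn": [0, 0, 0], "fingers": 1}, {"dp": [0, 0, 0], "turn": [0, 0, 0], "fingers": 1}], "force": 70}}

```text
clock: 3.72
eef_pos: [437.3, 51.5, 68.2]
tcp_rot: [-3.141, -0.001, 0.126]
contact_force: [-2.6, 4.6, 2.0]
opening: 0.168
grasp_force: 68.2
```

Emit:
{"method": "play_rows", "body": {"rows": [{"dp": [0, 0, 0], "turn": [0, 0, 0], "fingers": 1}, {"dp": [0, 0, 0], "turn": [0, 0, 0], "fingers": 1}, {"dp": [0, 0, 0], "turn": [0, 0, 0], "fingers": 1}]}}

```text
clock: 3.97
eef_pos: [437.3, 51.5, 68.3]
tcp_rot: [-3.141, -0.002, 0.127]
contact_force: [-3.1, 5.4, 0.1]
opening: 0.17
grasp_force: 68.5
```

```bash
python3 - <<'E'
from h import *
s=r.sense(); print(s['clock'],s['eef_pos'],s['tcp_rot'],s['opening']*85,s['contact_force'],s['grasp_force'])
t0=5.375;acc=np.zeros(2);out=[]
for i in range(1,41):
    t=t0+i*.2618
    tgt=34*np.array([np.sin(t)-np.sin(t0),-np.cos(t)+np.cos(t0)])/40
    d=np.round(tgt-acc,2);acc+=d;out.append(tuple(d.tolist()))
    if i%5==0: print(round(t,2),out);out=[]
E
```

```text
3.9667 [437.3332225   51.53302343  68.30644368] [-3.14096307e+00 -1.78051952e-03  1.26645516e-01] 14.466331861841002 [-3.06206093  5.4087987   0.05907282] 68.51275563240051
6.68 [(0.16, -0.16), (0.19, -0.11), (0.22, -0.05), (0.22, 0.0), (0.21, 0.06)]
7.99 [(0.19, 0.11), (0.16, 0.16), (0.11, 0.19), (0.05, 0.22), (0.0, 0.22)]
9.3 [(-0.06, 0.21), (-0.11, 0.2), (-0.16, 0.15), (-0.19, 0.11), (-0.22, 0.06)]
10.61 [(-0.22, -0.01), (-0.21, -0.05), (-0.19, -0.12), (-0.16, -0.16), (-0.11, -0.19)]
11.92 [(-0.05, -0.21), (-0.0, -0.22), (0.06, -0.22), (0.11, -0.19), (0.16, -0.16)]
13.23 [(0.19, -0.11), (0.22, -0.05), (0.22, 0.0), (0.21, 0.06), (0.19, 0.11)]
14.54 [(0.16, 0.16), (0.11, 0.19), (0.05, 0.22), (0.0, 0.22), (-0.06, 0.21)]
15.85 [(-0.11, 0.2), (-0.16, 0.15), (-0.19, 0.11), (-0.22, 0.06), (-0.22, -0.01)]
```

Emit:
{"method": "play_rows", "body": {"rows": [{"dp": [0, 0.16, -0.16], "turn": [0, 0, 0], "fingers": 1}, {"dp": [0, 0.19, -0.11], "turn": [0, 0, 0], "fingers": 1}, {"dp": [0, 0.22, -0.05], "turn": [0, 0, 0], "fingers": 1}, {"dp": [0, 0.22, 0], "turn": [0, 0, 0], "fingers": 1}, {"dp": [0, 0.21, 0.06], "turn": [0, 0, 0], "fingers": 1}]}}

```text
clock: 4.38
eef_pos: [442.8, 11.4, 79.2]
tcp_rot: [-3.141, -0.003, 0.127]
contact_force: [-1.6, 5.4, 1.7]
opening: 0.175
grasp_force: 68.9
```

Emit:
{"method": "play_rows", "body": {"rows": [{"dp": [0, 0.19, 0.11], "turn": [0, 0, 0], "fingers": 1}, {"dp": [0, 0.16, 0.16], "turn": [0, 0, 0], "fingers": 1}, {"dp": [0, 0.11, 0.19], "turn": [0, 0, 0], "fingers": 1}, {"dp": [0, 0.05, 0.22], "turn": [0, 0, 0], "fingers": 1}, {"dp": [0, 0, 0.22], "turn": [0, 0, 0], "fingers": 1}]}}

```text
clock: 4.8
eef_pos: [445.6, -8.9, 42.1]
tcp_rot: [-3.141, -0.003, 0.126]
contact_force: [-1.8, 12.2, 6.3]
opening: 0.171
grasp_force: 69.8
```

```bash
python3 - <<'E'
from h import *
s=r.sense(); print(s['clock'],s['eef_pos'],s['tcp_rot'],s['opening']*85,s['contact_force'],s['grasp_force'])
shot('wrist','w4')
for a in ((440.5,51.9,82.9),): print(proj('w4',a))
t=7.99; c=np.array([440.5,25.2]); v=np.array([-.125,.992]); p=c-34*np.sin(t)*v; print(p,62+34*np.cos(t))
E
```

```text
4.8 [445.59087691  -8.90197852  42.09224253] [-3.14134861e+00 -2.63595482e-03  1.26064744e-01] 14.529279478469643 [-1.78879109 12.19646213  6.33526286] 69.79314923286438
[112.59997163 287.16589676]
[444.71074596  -8.21647994] 57.389622396019945
```

Emit:
{"method": "play_rows", "body": {"rows": [{"dp": [0, -0.08, 0.21], "turn": [0, 0, 0], "fingers": 1}, {"dp": [0, -0.12, 0.2], "turn": [0, 0, 0], "fingers": 1}, {"dp": [0, -0.16, 0.15], "turn": [0, 0, 0], "fingers": 1}, {"dp": [0, -0.19, 0.11], "turn": [0, 0, 0], "fingers": 1}, {"dp": [0, -0.22, 0.06], "turn": [0, 0, 0], "fingers": 1}]}}

```text
clock: 5.27
eef_pos: [441.7, 21.6, 13.2]
tcp_rot: [3.141, -0.002, 0.127]
contact_force: [-4.3, -3.6, 23.9]
opening: 0.172
grasp_force: 71.5
```

Emit:
{"method": "play_rows", "body": {"rows": [{"dp": [0, -0.22, -0.01], "turn": [0, 0, 0], "fingers": 1}, {"dp": [0, -0.21, -0.05], "turn": [0, 0, 0], "fingers": 1}, {"dp": [0, -0.19, -0.12], "turn": [0, 0, 0], "fingers": 1}, {"dp": [0, -0.16, -0.16], "turn": [0, 0, 0], "fingers": 1}, {"dp": [0, -0.11, -0.19], "turn": [0, 0, 0], "fingers": 1}]}}

```text
clock: 5.68
eef_pos: [436.9, 56.2, 34.3]
tcp_rot: [3.14, -0.002, 0.128]
contact_force: [1.0, -13.7, -1.2]
opening: 0.171
grasp_force: 69.0
```

Emit:
{"method": "play_rows", "body": {"rows": [{"dp": [0, -0.05, -0.21], "turn": [0, 0, 0], "fingers": 1}, {"dp": [0, 0, -0.22], "turn": [0, 0, 0], "fingers": 1}, {"dp": [0, 0.06, -0.22], "turn": [0, 0, 0], "fingers": 1}, {"dp": [0, 0.11, -0.19], "turn": [0, 0, 0], "fingers": 1}, {"dp": [0, 0.16, -0.16], "turn": [0, 0, 0], "fingers": 1}]}}

```text
clock: 6.1
eef_pos: [438.0, 46.1, 74.2]
tcp_rot: [-3.141, -0.002, 0.127]
contact_force: [2.0, 5.6, -3.6]
opening: 0.173
grasp_force: 69.2
```

Emit:
{"method": "play_rows", "body": {"rows": [{"dp": [0, 0.19, -0.11], "turn": [0, 0, 0], "fingers": 1}, {"dp": [0, 0.22, -0.05], "turn": [0, 0, 0], "fingers": 1}, {"dp": [0, 0.22, 0], "turn": [0, 0, 0], "fingers": 1}, {"dp": [0, 0.21, 0.06], "turn": [0, 0, 0], "fingers": 1}, {"dp": [0, 0.19, 0.11], "turn": [0, 0, 0], "fingers": 1}]}}

```text
clock: 6.52
eef_pos: [443.7, 4.0, 74.4]
tcp_rot: [3.141, -0.003, 0.127]
contact_force: [-2.9, -0.1, 7.9]
opening: 0.169
grasp_force: 70.7
```

Emit:
{"method": "play_rows", "body": {"rows": [{"dp": [0, 0.16, 0.16], "turn": [0, 0, 0], "fingers": 1}, {"dp": [0, 0.11, 0.19], "turn": [0, 0, 0], "fingers": 1}, {"dp": [0, 0.05, 0.22], "turn": [0, 0, 0], "fingers": 1}, {"dp": [0, 0, 0.22], "turn": [0, 0, 0], "fingers": 1}, {"dp": [0, -0.06, 0.21], "turn": [0, 0, 0], "fingers": 1}]}}

```text
clock: 6.93
eef_pos: [445.1, -5.9, 33.0]
tcp_rot: [3.142, -0.002, 0.125]
contact_force: [-0.3, 6.9, 8.5]
opening: 0.172
grasp_force: 70.6
```

Emit:
{"method": "play_rows", "body": {"rows": [{"dp": [0, -0.05, 0.1], "turn": [0, 0, 0], "fingers": 1}, {"dp": [0, -0.06, 0.1], "turn": [0, 0, 0], "fingers": 1}, {"dp": [0, 0, 0], "turn": [0, 0, 0], "fingers": 1}, {"dp": [0, 0, 0], "turn": [0, 0, 0], "fingers": 1}]}}

```text
clock: 7.27
eef_pos: [444.4, -0.5, 25.1]
tcp_rot: [-3.141, -0.002, 0.126]
contact_force: [0.8, 7.0, 4.5]
opening: 0.174
grasp_force: 70.3
```

```bash
python3 - <<'E'
from h import *
s=r.sense(); print(s['clock'],s['eef_pos'],s['tcp_rot'],s['opening']*85,s['contact_force'],s['grasp_force'])
A=np.array([440.5,25.2]); p=s['eef_pos']; v=np.array([-.126,.992]); yy=(p[:2]-A)@v+0.5*0; print(yy,p[2]+16-62, np.arctan2(-yy,p[2]+15.5-62)+4*np.pi)
E
```

```text
7.2667 [444.43974235  -0.50751669  25.07346852] [-3.14095158e+00 -1.88261131e-03  1.26244315e-01] 14.80595313968734 [0.79084682 7.00472488 4.51277425] 70.26778936386108
-25.998264093007673 -20.926531478510483 14.82646243364097
```

Emit:
{"method": "play_rows", "body": {"rows": [{"dp": [0, -0.05, 0.05], "turn": [0, 0, 0], "fingers": 1}, {"dp": [0, -0.05, 0.05], "turn": [0, 0, 0], "fingers": 1}, {"dp": [0, 0, 0], "turn": [0, 0, 0], "fingers": 1}]}}

```text
clock: 7.52
eef_pos: [444.0, 3.1, 21.4]
tcp_rot: [-3.142, -0.002, 0.127]
contact_force: [-1.9, 3.4, 12.0]
opening: 0.174
grasp_force: 70.7
```

Emit:
{"method": "play_rows", "body": {"rows": [{"dp": [0, -0.05, 0.04], "turn": [0, 0, 0], "fingers": 1}, {"dp": [0, -0.05, 0.04], "turn": [0, 0, 0], "fingers": 1}, {"dp": [0, 0, 0], "turn": [0, 0, 0], "fingers": 1}, {"dp": [0, 0, 0], "turn": [0, 0, 0], "fingers": 1}]}}

```text
clock: 7.85
eef_pos: [443.6, 6.9, 18.5]
tcp_rot: [3.142, -0.002, 0.127]
contact_force: [-1.8, 2.1, 14.9]
opening: 0.171
grasp_force: 71.1
```

```bash
python3 - <<'E'
from h import *
s=r.sense(); print(s['clock'],s['eef_pos'],s['tcp_rot'],s['opening']*85,s['contact_force'],s['grasp_force'])
A=np.array([440.5,25.2]); p=s['eef_pos']; v=np.array([-.126,.992]); yy=(p[:2]-A)@v+0.5*0; print(yy,p[2]+16-62, np.arctan2(-yy,p[2]+15.5-62)+4*np.pi)
E
```

```text
7.85 [443.57437894   6.92707921  18.48531803] [ 3.14152985e+00 -2.21661419e-03  1.26618363e-01] 14.50510218719639 [-1.75955764  2.08747347 14.93379244] 71.1448073387146
-18.514109167029826 -27.51468196817367 15.123983334756689
```

Emit:
{"method": "play_rows", "body": {"rows": [{"dp": [0, -0.04, 0.03], "turn": [0, 0, 0], "fingers": 1}, {"dp": [0, -0.03, 0.02], "turn": [0, 0, 0], "fingers": 1}, {"dp": [0, 0, 0], "turn": [0, 0, 0], "fingers": 1}, {"dp": [0, 0, 0], "turn": [0, 0, 0], "fingers": 1}, {"dp": [0, 0, 0], "turn": [0, 0, 0], "fingers": 1}]}}

```text
clock: 8.27
eef_pos: [443.3, 9.6, 16.8]
tcp_rot: [3.141, -0.002, 0.127]
contact_force: [-3.8, -0.1, 21.4]
opening: 0.171
grasp_force: 71.7
```

Emit:
{"method": "play_rows", "body": {"rows": [{"dp": [0, 0, 0], "turn": [0, 0, 0], "fingers": 0.6}, {"dp": [0, 0, 0], "turn": [0, 0, 0], "fingers": 0.5}, {"dp": [0, 0, 0], "turn": [0, 0, 0], "fingers": 0.5}, {"dp": [0, 0, 0], "turn": [0, 0, 0], "fingers": 0.5}]}}

```text
clock: 8.6
eef_pos: [442.0, 9.6, 15.3]
tcp_rot: [-3.142, 0.0, 0.126]
contact_force: [-0.2, -0.2, -0.4]
opening: 0.498
grasp_force: 0.0
```

Emit:
{"method": "play_rows", "body": {"rows": [{"dp": [-0.1, 0, -0.7], "turn": [0, 0, 0], "fingers": 0.5}, {"dp": [0, 0, -1], "turn": [0, 0, 0], "fingers": 0.5}, {"dp": [0, 0, -1], "turn": [0, 0, 0], "fingers": 0.5}, {"dp": [0, 0, -1], "turn": [0, 0, 0], "fingers": 0.5}, {"dp": [0, 0, -1], "turn": [0, 0, 0], "fingers": 0.5}]}}

```text
clock: 9.02
eef_pos: [437.3, 9.2, 205.1]
tcp_rot: [-3.141, 0.001, 0.126]
contact_force: [1.6, 0.0, 0.2]
opening: 0.5
grasp_force: 0.0
```

```bash
python3 - <<'E'
from h import *
f=shot('wrist','w5'); s=r.sense(); print(s['clock'],s['eef_pos'],s['tcp_rot'],s['opening'],s['contact_force'])
shot('top','top5')
a=cv2.imread('pics/w5.png'); b=cv2.imread('pics/top5.png')[120:250,120:310]
b=cv2.resize(b,None,fx=1.5*512/285,fy=1.5*512/285) if 0 else cv2.resize(b,(512,350))
c=np.vstack([a,b])[:,:]; c=np.hstack([cv2.resize(a,(512,384))]); 
cv2.imwrite('pics/w5v.png',cv2.resize(a[0:230],None,fx=1.55,fy=1.55))
E
```

```text
9.0667 [441.40838846   9.23102066 212.16927351] [ 3.14063555 -0.00929495  0.1264988 ] 0.4983719684317748 [3.96683462 0.18358262 7.59837995]
```

View pics/w5v.png

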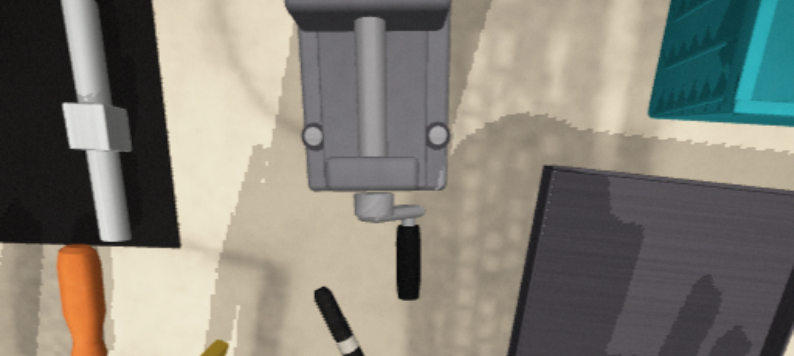

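Emit:
{"method": "play_rows", "body": {"rows": [{"dp": [0.2, -0.99, 0], "turn": [0, 0, 0], "fingers": 0.4}, {"dp": [0.2, -0.99, 0], "turn": [0, 0, 0], "fingers": 0.4}, {"dp": [0.2, -0.99, 0], "turn": [0, 0, 0], "fingers": 0.4}, {"dp": [0.2, -0.99, 0], "turn": [0, 0, 0], "fingers": 0.4}, {"dp": [0.2, -0.99, 0], "turn": [0, 0, 0], "fingers": 0.4}]}}

```text
clock: 9.53
eef_pos: [452.2, 212.3, 202.7]
tcp_rot: [3.141, 0.001, 0.126]
contact_force: [1.0, -0.2, -0.8]
opening: 0.6
grasp_force: 0.0
```

Emit:
{"method": "play_rows", "body": {"rows": [{"dp": [0.2, -0.99, 0], "turn": [0, 0, 0], "fingers": 0.4}, {"dp": [0.2, -0.99, 0], "turn": [0, 0, 0], "fingers": 0.4}, {"dp": [0.2, -0.99, 0], "turn": [0, 0, 0], "fingers": 0.4}, {"dp": [0.2, -0.99, 0], "turn": [0, 0, 0], "fingers": 0.4}, {"dp": [0.2, -0.99, 0], "turn": [0, 0, 0], "fingers": 0.4}]}}

```text
clock: 9.95
eef_pos: [466.7, 413.9, 202.2]
tcp_rot: [3.141, 0.001, 0.127]
contact_force: [1.2, 0.0, -0.1]
opening: 0.599
grasp_force: 0.0
```

Emit:
{"method": "play_rows", "body": {"rows": [{"dp": [0, 0, 0], "turn": [0, 0, 0.67], "fingers": 0.4}, {"dp": [0, 0, 0], "turn": [0, 0, 0], "fingers": 0.4}, {"dp": [0, 0, 0], "turn": [0, 0, 0], "fingers": 0.4}, {"dp": [0, 0, 0], "turn": [0, 0, 0], "fingers": 0.4}]}}

```text
clock: 10.28
eef_pos: [467.0, 410.8, 202.6]
tcp_rot: [3.14, 0.001, 0.058]
contact_force: [0.3, -0.4, -0.2]
opening: 0.6
grasp_force: 0.0
```

```bash
cat >> h.py <<'E'
def shafts(name,z=16,show=False):
    """white-ish blobs on the black mat in a wrist/top view: centre, yaw, length at height z"""
    im=cv2.imread(f'pics/{name}.png'); hsv=cv2.cvtColor(im,cv2.COLOR_BGR2HSV)
    m=((hsv[...,2]>95)&(hsv[...,1]<45)).astype(np.uint8)
    n,l,st,c=cv2.connectedComponentsWithStats(m); out=[]
    for i in range(1,n):
        if st[i,4]<250: continue
        ys,xs=np.nonzero(l==i); w=np.array([onz(name,a,b,z)[:2] for a,b in zip(xs[::3],ys[::3])])
        mu=w.mean(0);e,V=np.linalg.eigh(np.cov((w-mu).T)); d=V[:,1]*np.sign(V[0,1])
        t=(w-mu)@d; L=np.ptp(t); W=np.ptp((w-mu)@V[:,0])
        if 120<L<200 and W<60: out.append((mu+d*(t.max()+t.min())/2,np.arctan2(d[1],d[0]),L,W))
    return out
def tool(target,yaw=None):
    s=r.sense(); y=s['tcp_rot'][2]; d=np.asarray(target,float)-s['eef_pos']
    print('tool units',np.round([(d[0]*np.cos(y)+d[1]*np.sin(y))/40,(d[0]*np.sin(y)-d[1]*np.cos(y))/40,-d[2]/40],3), 'turn z', None if yaw is None else round(-np.degrees(yaw-y)/6,2))
def st():
    s=r.sense(); print(round(s['clock'],2),s['eef_pos'].round(1),s['tcp_rot'].round(3),'open mm',round(s['opening']*85,1),s['contact_force'].round(1),s['grasp_force'])
E
python3 - <<'E'
from h import *
o,d=ray('w5',263,169)
A=np.array([440.5,25.2]);v=np.array([-.126,.992])
for z in range(26,44,3):
    p=onz('w5',263,169,z); yy=(p[:2]-A)@v; print(z,p.round(1),round(yy,1),'R',round(np.hypot(yy,z-62),1),round(np.arctan2(-yy,z-62)+4*np.pi,3))
shot('wrist','w6'); shot('top','top6'); st()
for n in('w6','top6','w1'): print(n,[(a[0].round(1),round(a[1],3),round(a[2]),round(a[3])) for a in shafts(n)])
E
```

```text
26 [445.    1.9  26. ] -23.6 R 43.1 15.127
29 [445.6   2.1  29. ] -23.6 R 40.6 15.088
32 [446.3   2.2  32. ] -23.5 R 38.1 15.043
35 [446.9   2.4  35. ] -23.4 R 35.7 14.993
38 [447.5   2.5  38. ] -23.4 R 33.5 14.936
41 [448.2   2.7  41. ] -23.3 R 31.4 14.871
10.38 [467.4 410.8 203.2] [3.141 0.    0.056] open mm 50.8 [ 0.1 -0.6  0.4] 0.0
w6 [(array([508.2, 418.2]), np.float64(0.05), 162, 29), (array([185.1, 214.6]), np.float64(0.669), 128, 44)]
top6 [(array([512. , 233.9]), np.float64(0.085), 165, 29)]
w1 [(array([682.5,  27.7]), np.float64(-1.522), 122, 42), (array([508.1, 421.4]), np.float64(0.043), 163, 44), (array([371.4, 496.1]), np.float64(0.142), 127, 35), (array([338.6, 296.3]), np.float64(-0.249), 179, 39)]
```

View pics/w6.png

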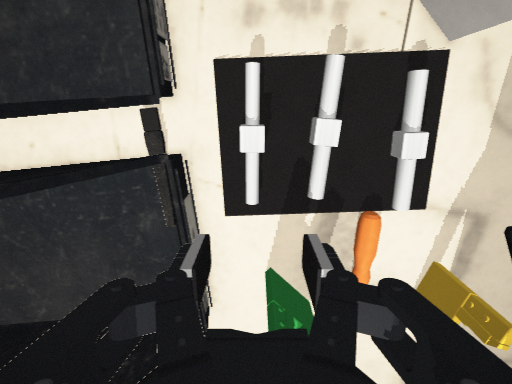

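```bash
python3 - <<'E'
from h import *
for uv,z in (((252,62),20),((252,204),20),((252,136),30)): print(onz('w6',*uv,z).round(1))
print('mean',((onz('w6',252,62,18)+onz('w6',252,204,18))/2).round(1))
tool((508,418,7),0.05)
# bounding of collar: bright blob rows
im=cv2.imread('pics/w6.png',0)[115:165,225:280]
m=im>100; cs=m.sum(1); print(cs.tolist())
E
```

```text
[588.7 422.1  20. ]
[428.5 413.5  20. ]
[512.2 417.9  30. ]
mean [508.4 417.8  18. ]
tool units [ 1.024 -0.122  4.904] turn z 0.06
[13, 13, 14, 14, 13, 13, 13, 13, 13, 17, 23, 26, 26, 26, 26, 26, 26, 26, 26, 26, 26, 26, 26, 26, 26, 26, 26, 26, 26, 26, 26, 26, 26, 26, 26, 26, 25, 23, 13, 14, 14, 14, 14, 13, 14, 14, 14, 14, 13, 14]
```

Emit:
{"method": "play_rows", "body": {"rows": [{"dp": [0.51, -0.06, 0.6], "turn": [0, 0, 0.06], "fingers": 0.4}, {"dp": [0.51, -0.06, 0.6], "turn": [0, 0, 0], "fingers": 0.4}, {"dp": [0, 0, 1], "turn": [0, 0, 0], "fingers": 0.4}, {"dp": [0, 0, 1], "turn": [0, 0, 0], "fingers": 0.4}, {"dp": [0, 0, 0.8], "turn": [0, 0, 0], "fingers": 0.4}], "force": 90}}

```text
clock: 10.8
eef_pos: [507.8, 417.4, 41.1]
tcp_rot: [3.141, 0.001, 0.049]
contact_force: [-0.2, 0.2, -0.1]
opening: 0.599
grasp_force: 0.0
```

Emit:
{"method": "play_rows", "body": {"rows": [{"dp": [0, 0, 0.5], "turn": [0, 0, 0], "fingers": 0.4}, {"dp": [0, 0, 0.44], "turn": [0, 0, 0], "fingers": 0.4}, {"dp": [0, 0, 0], "turn": [0, 0, 0], "fingers": 0.4}, {"dp": [0, 0, 0], "turn": [0, 0, 0], "fingers": 0.4}]}}

```text
clock: 11.13
eef_pos: [507.7, 417.9, 5.3]
tcp_rot: [3.14, 0.001, 0.05]
contact_force: [-0.3, 0.1, 0.4]
opening: 0.599
grasp_force: 0.0
```

```bash
python3 - <<'E'
from h import *
st(); tool((508.5,417.9,4),0.05)
E
```

```text
11.13 [507.7 417.9   5.3] [3.14e+00 1.00e-03 5.00e-02] open mm 50.9 [-0.3  0.1  0.4] 0.0
tool units [0.021 0.002 0.033] turn z -0.0
```

Emit:
{"method": "play_rows", "body": {"rows": [{"dp": [0, 0, 0], "turn": [0, 0, 0], "fingers": 1}, {"dp": [0, 0, 0], "turn": [0, 0, 0], "fingers": 1}, {"dp": [0, 0, 0], "turn": [0, 0, 0], "fingers": 1}, {"dp": [0, 0, 0], "turn": [0, 0, 0], "fingers": 1}, {"dp": [0, 0, -0.5], "turn": [0, 0, 0], "fingers": 1}], "force": 90}}

```text
clock: 11.55
eef_pos: [506.6, 417.9, 24.2]
tcp_rot: [3.14, 0.003, 0.05]
contact_force: [-0.6, -0.7, -1.5]
opening: 0.308
grasp_force: 88.8
```

Emit:
{"method": "play_rows", "body": {"rows": [{"dp": [0, 0, -1], "turn": [0, 0, 0], "fingers": 1}, {"dp": [0, 0, -1], "turn": [0, 0, 0], "fingers": 1}, {"dp": [0, 0, -1], "turn": [0, 0, 0], "fingers": 1}, {"dp": [0, 0, -1], "turn": [0, 0, 0], "fingers": 1}, {"dp": [0, 0, -0.3], "turn": [0, 0, 0], "fingers": 1}]}}

```text
clock: 11.97
eef_pos: [510.2, 421.0, 205.7]
tcp_rot: [-3.135, -0.008, 0.05]
contact_force: [1.5, 1.1, -0.8]
opening: 0.31
grasp_force: 88.8
```

```bash
python3 - <<'E'
from h import *
u=np.array([.992,.126]); G=np.array([633.1,55.3]); print(G-50*u)
st(); tool((*(G-50*u),196),0.127); shot('wrist','w7')
E
```

```text
[583.5  49. ]
11.97 [510.2 421.  205.7] [-3.135 -0.008  0.05 ] open mm 26.3 [ 1.5  1.1 -0.8] 88.79380702972412
tool units [1.363 9.381 0.244] turn z -0.73
```

View pics/w7.png

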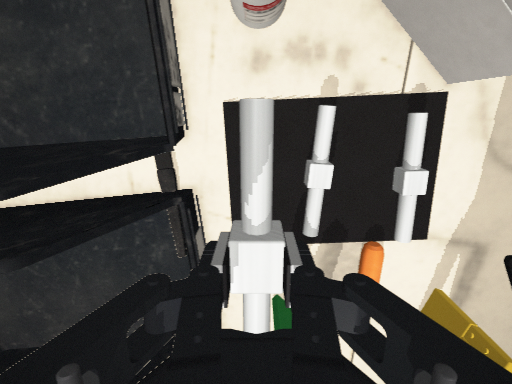

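Emit:
{"method": "play_rows", "body": {"rows": [{"dp": [0.14, 0.94, 0], "turn": [0, 0, 0], "fingers": 1}, {"dp": [0.14, 0.94, 0], "turn": [0, 0, 0], "fingers": 1}, {"dp": [0.14, 0.94, 0], "turn": [0, 0, 0], "fingers": 1}, {"dp": [0.14, 0.94, 0], "turn": [0, 0, 0], "fingers": 1}, {"dp": [0.14, 0.94, 0], "turn": [0, 0, 0], "fingers": 1}]}}

```text
clock: 12.43
eef_pos: [544.6, 230.9, 196.8]
tcp_rot: [3.141, 0.001, 0.051]
contact_force: [0.3, 0.8, -1.3]
opening: 0.309
grasp_force: 89.1
```

Emit:
{"method": "play_rows", "body": {"rows": [{"dp": [0.14, 0.94, 0], "turn": [0, 0, 0], "fingers": 1}, {"dp": [0.14, 0.94, 0], "turn": [0, 0, 0], "fingers": 1}, {"dp": [0.14, 0.94, 0], "turn": [0, 0, 0], "fingers": 1}, {"dp": [0.14, 0.94, 0], "turn": [0, 0, 0], "fingers": 1}, {"dp": [0.14, 0.92, 0], "turn": [0, 0, 0], "fingers": 1}]}}

```text
clock: 12.85
eef_pos: [581.9, 45.2, 196.9]
tcp_rot: [3.142, 0.001, 0.05]
contact_force: [1.7, 1.2, -1.0]
opening: 0.304
grasp_force: 89.1
```

Emit:
{"method": "play_rows", "body": {"rows": [{"dp": [0, 0, 0], "turn": [0, 0, -0.73], "fingers": 1}, {"dp": [0, 0, 0], "turn": [0, 0, 0], "fingers": 1}, {"dp": [0, 0, 0], "turn": [0, 0, 0], "fingers": 1}, {"dp": [0, 0, 0], "turn": [0, 0, 0], "fingers": 1}]}}

```text
clock: 13.18
eef_pos: [582.1, 47.9, 197.2]
tcp_rot: [-3.141, 0.001, 0.125]
contact_force: [-0.4, 0.0, -1.7]
opening: 0.309
grasp_force: 89.2
```

```bash
python3 - <<'E'
from h import *
st(); tool((583.5,49,196),0.127); shot('wrist','w8')
E
```

```text
13.18 [582.1  47.9 197.2] [-3.141e+00  1.000e-03  1.250e-01] open mm 26.3 [-0.4  0.  -1.7] 89.24314498901367
tool units [ 0.039 -0.022  0.031] turn z -0.02
```

View pics/w8.png

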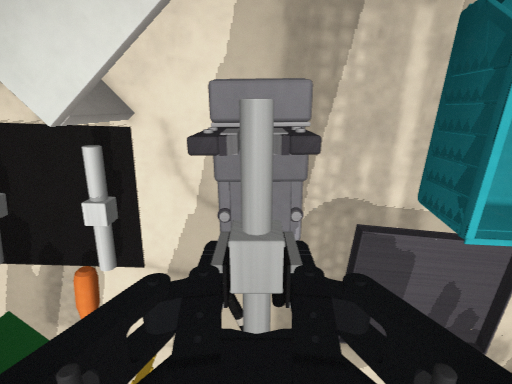

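```bash
python3 - <<'E'
from h import *
L=onz('w8',188,142,166);R=onz('w8',321,142,166); Li=onz('w8',225,142,166);Ri=onz('w8',284,142,166)
print(L,R,(L+R)/2,np.linalg.norm(L-R),(Li+Ri)/2,'yaw',np.arctan2((L-R)[1],(L-R)[0])-np.pi/2)
for a in((257,101),(256.5,230)): print(onz('w8',*a,208+8))
n=onz('w8',241,150,208),onz('w8',272,150,208); print('diam',np.linalg.norm(n[0]-n[1]))
c=onz('w8',230,250,222),onz('w8',284,250,222); print('collar',np.linalg.norm(c[0]-c[1]))
c=onz('w6',*(410,125),18)
E
```

```text
[631.98243278  96.45747837 166.        ] [642.28570777  14.98194089 166.        ] [637.13407027  55.71970963 166.        ] 82.12442196061953 [637.13534583  55.70962286 166.        ] yaw 0.12579080626036632
[660.14874039  57.16166569 216.        ]
[601.26947785  49.91472427 216.        ]
diam 14.633127019841849
collar 25.48253135152928
```

Emit:
{"method": "play_rows", "body": {"rows": [{"dp": [0.02, -0.025, 0.4], "turn": [0, 0, -0.02], "fingers": 1}, {"dp": [0, 0, 0.4], "turn": [0, 0, 0], "fingers": 1}, {"dp": [0, 0, 0.35], "turn": [0, 0, 0], "fingers": 1}, {"dp": [0, 0, 0.35], "turn": [0, 0, 0], "fingers": 1}, {"dp": [0, 0, 0.25], "turn": [0, 0, 0], "fingers": 1}]}}

```text
clock: 13.65
eef_pos: [582.5, 49.5, 126.3]
tcp_rot: [-3.141, 0.001, 0.129]
contact_force: [-0.8, -0.0, -1.6]
opening: 0.309
grasp_force: 89.2
```

Emit:
{"method": "play_rows", "body": {"rows": [{"dp": [0, 0, 0.1], "turn": [0, 0, 0], "fingers": 1}, {"dp": [0, 0, 0.05], "turn": [0, 0, 0], "fingers": 1}, {"dp": [0, 0, 0], "turn": [0, 0, 0], "fingers": 1}]}}

```text
clock: 13.9
eef_pos: [583.3, 48.6, 121.6]
tcp_rot: [-3.142, 0.0, 0.129]
contact_force: [-0.7, -0.3, -0.9]
opening: 0.308
grasp_force: 89.2
```

Emit:
{"method": "play_rows", "body": {"rows": [{"dp": [0, 0, 0.05], "turn": [0, 0, 0], "fingers": 1}, {"dp": [0, 0, 0.04], "turn": [0, 0, 0], "fingers": 1}, {"dp": [0, 0, 0], "turn": [0, 0, 0], "fingers": 1}]}}

```text
clock: 14.15
eef_pos: [583.7, 48.5, 118.5]
tcp_rot: [-3.141, -0.001, 0.129]
contact_force: [0.4, 2.1, -2.0]
opening: 0.307
grasp_force: 89.2
```

Emit:
{"method": "play_rows", "body": {"rows": [{"dp": [0, 0, 0.03], "turn": [0, 0, 0], "fingers": 1}, {"dp": [0, 0, 0.02], "turn": [0, 0, 0], "fingers": 1}, {"dp": [0, 0, 0], "turn": [0, 0, 0], "fingers": 1}]}}

```text
clock: 14.4
eef_pos: [583.5, 48.4, 116.2]
tcp_rot: [-3.141, -0.001, 0.129]
contact_force: [0.0, 2.1, -0.4]
opening: 0.309
grasp_force: 89.4
```

```bash
python3 - <<'E'
from h import *
st()
E
```

```text
14.4 [583.5  48.4 116.2] [-3.141e+00 -1.000e-03  1.290e-01] open mm 26.2 [ 0.   2.1 -0.4] 89.38588857650757
```

Emit:
{"method": "play_rows", "body": {"rows": [{"dp": [0, -0.012, 0.04], "turn": [0, 0, 0], "fingers": 1}, {"dp": [0, 0, 0.04], "turn": [0, 0, 0], "fingers": 1}, {"dp": [0, 0, 0.04], "turn": [0, 0, 0], "fingers": 1}, {"dp": [0, 0, 0], "turn": [0, 0, 0], "fingers": 1}, {"dp": [0, 0, 0], "turn": [0, 0, 0], "fingers": 1}]}}

```text
clock: 14.82
eef_pos: [583.0, 48.5, 111.6]
tcp_rot: [3.141, 0.0, 0.129]
contact_force: [-2.4, 0.7, 4.4]
opening: 0.309
grasp_force: 90.3
```

Emit:
{"method": "play_rows", "body": {"rows": [{"dp": [0, 0, 0], "turn": [0, 0, 0], "fingers": 1}, {"dp": [0, 0, 0], "turn": [0, 0, 0], "fingers": 1}, {"dp": [0, 0, 0], "turn": [0, 0, 0], "fingers": 1}]}}

```text
clock: 15.07
eef_pos: [583.0, 48.5, 111.5]
tcp_rot: [3.141, 0.0, 0.129]
contact_force: [-3.4, -1.2, 4.9]
opening: 0.308
grasp_force: 90.3
```

```bash
python3 - <<'E'
from h import *
st()
u=np.array([.992,.126]);
print(onz('w2',437,90,50))
E
```

```text
15.07 [583.   48.5 111.5] [3.141 0.    0.129] open mm 26.1 [-3.4 -1.2  4.9] 90.34022569656372
[ 612.38477291 -187.25666344   50.        ]
```

Emit:
{"method": "play_rows", "body": {"rows": [{"dp": [0, 0, -0.5], "turn": [0, 0, 0], "fingers": 1}, {"dp": [0, 0, -0.7], "turn": [0, 0, 0], "fingers": 1}, {"dp": [0, 0, -0.7], "turn": [0, 0, 0], "fingers": 1}, {"dp": [0, 0, -0.5], "turn": [0, 0, 0], "fingers": 1}, {"dp": [0, 0, 0], "turn": [0, 0, 0], "fingers": 1}]}}

```text
clock: 15.48
eef_pos: [585.6, 48.8, 211.5]
tcp_rot: [3.141, -0.007, 0.129]
contact_force: [0.7, 0.4, -1.2]
opening: 0.309
grasp_force: 89.3
```

```bash
cat > fitbin.py <<'E'
from h import *
from scipy.optimize import minimize
M={}
for n in('top0','side0'):
    hsv=cv2.cvtColor(cv2.imread(f'pics/{n}.png'),cv2.COLOR_BGR2HSV)
    m=((hsv[...,0]>82)&(hsv[...,0]<97)&(hsv[...,1]>90)).astype(np.uint8)
    k,l,s,c=cv2.connectedComponentsWithStats(m)
    i=[l[v,u] for u,v in ([(357,132)] if n=='top0' else [(255,340)])][0]
    print(n,i,s[i]); M[n]=(l==i).astype(np.uint8)
def sil(n,p):
    x,y,a=p; c,s=np.cos(a),np.sin(a); out=np.zeros((384,512),np.uint8)
    for x0,x1,h in((-114,-37,43),(-37,114,106)):
        pts=[proj(n,(x+c*X-s*Y,y+s*X+c*Y,z)) for X in(x0,x1) for Y in(-77.5,77.5) for z in(0,h)]
        cv2.fillConvexPoly(out,cv2.convexHull(np.round(np.array(pts)*16).astype(np.int32)),1,shift=4)
    return out
def cost(p,names=('top0','side0')): return sum(1-(sil(n,p)&M[n]).sum()/max(1,(sil(n,p)|M[n]).sum()) for n in names)
best=min((minimize(cost,(x,-215,a),method='Nelder-Mead',options=dict(initial_simplex=[(x,-215,a),(x+20,-215,a),(x,-195,a),(x,-215,a+.1)])) for x in(660,690) for a in(0,.1,-.1)),key=lambda q:q.fun)
print(best.x,best.fun,[cost(best.x,(n,)) for n in M])
u=np.array([np.cos(best.x[2]),np.sin(best.x[2])]); t=best.x[:2]+8*u; print('target',t)
st(); tool((*t,190),best.x[2])
E
python3 fitbin.py
```

```text
top0 38 [ 327   97   63   71 3611]
side0 179 [ 212  295  109   89 6510]
[ 6.72057277e+02 -2.19450003e+02 -1.45609824e-02] 0.36615165202828137 [np.float64(0.30087062158331646), np.float64(0.06528103044496492)]
target [ 680.05642848 -219.56648652]
15.48 [585.6  48.8 211.5] [ 3.141 -0.007  0.129] open mm 26.3 [ 0.7  0.4 -1.2] 89.31191682815552
tool units [1.481 6.956 0.537] turn z 1.37
```

```bash
python3 - <<'E'
src=open('fitbin.py').read().replace("(hsv[...,1]>90)","(hsv[...,1]>60)")
src=src.replace("M[n]=(l==i).astype(np.uint8)","M[n]=cv2.morphologyEx((l==i).astype(np.uint8),cv2.MORPH_CLOSE,np.ones((25,25))) ; print(M[n].sum())")
exec(src)
o=[]
for n in M:
    im=cv2.imread(f'pics/{n}.png'); cs,_=cv2.findContours(sil(n,best.x),cv2.RETR_EXTERNAL,cv2.CHAIN_APPROX_NONE); cv2.drawContours(im,cs,-1,(0,0,255),1)
    cs,_=cv2.findContours(M[n],cv2.RETR_EXTERNAL,cv2.CHAIN_APPROX_NONE); cv2.drawContours(im,cs,-1,(0,255,255),1)
    o.append(im[60:200,290:420] if n=='top0' else im[244:384,200:330])
cv2.imwrite('pics/bin.png',cv2.resize(np.hstack(o),None,fx=3,fy=3,interpolation=cv2.INTER_NEAREST))
E
```

```text
top0 97 [ 326   96   65   72 3732]
3734
side0 840 [ 211  295  110   89 6563]
6782
[ 6.73081869e+02 -2.23008996e+02  6.40470107e-02] 0.34313696644951963 [np.float64(0.268762677484787), np.float64(0.07437428896473264)]
target [ 681.0654669  -222.49696998]
15.48 [585.6  48.8 211.5] [ 3.141 -0.007  0.129] open mm 26.3 [ 0.7  0.4 -1.2] 89.31191682815552
tool units [1.496 7.032 0.537] turn z 0.62
```

View pics/bin.png

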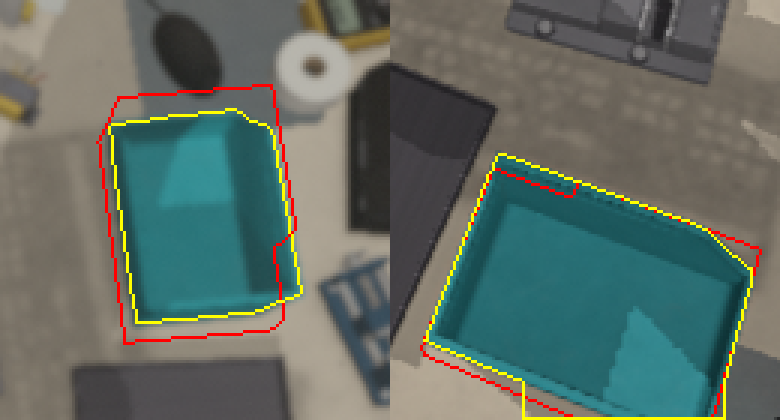

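```bash
python3 - <<'E'
src=open('fitbin.py').read().replace("(hsv[...,1]>90)","(hsv[...,1]>60)").split("best=")[0]
src=src.replace("M[n]=(l==i).astype(np.uint8)","M[n]=cv2.morphologyEx((l==i).astype(np.uint8),cv2.MORPH_CLOSE,np.ones((9,9)))")
exec(src)
for a in (0,np.pi,np.pi/2,-np.pi/2):
  for nm in (('top0',),('side0',),('top0','side0')):
    b=min((minimize(cost,(x,-215,a+da),args=(nm,),method='Nelder-Mead',options=dict(initial_simplex=[(x,-215,a+da),(x+20,-215,a+da),(x,-195,a+da),(x,-215,a+da+.1)])) for x in(650,680) for da in(.05,-.15)),key=lambda q:q.fun)
    print(round(a,2),nm,b.x.round(3),round(b.fun,3))
# rim near-left corner triangulated from top/side
for t,s in (((290+108/3,60+128/3),(200+(498-390)/3,244+155/3)),((290+137/3,60+322/3),(200+(430-390)/3,244+342/3))): print(tri(('top0',*t),('side0',*s)))
E
```

```text
top0 97 [ 326   96   65   72 3732]
side0 840 [ 211  295  110   89 6563]
0 ('top0',) [ 6.67447e+02 -2.30072e+02  2.99000e-01] 0.232
0 ('side0',) [ 6.72790e+02 -2.18166e+02 -3.00000e-03] 0.059
0 ('top0', 'side0') [ 6.72615e+02 -2.19826e+02  1.30000e-02] 0.343
3.14 ('top0',) [ 688.55  -229.731    3.122] 0.141
3.14 ('side0',) [ 680.861 -215.837    3.211] 0.062
3.14 ('top0', 'side0') [ 681.049 -219.768    3.181] 0.234
1.57 ('top0',) [ 675.024 -235.075    1.209] 0.274
1.57 ('side0',) [ 688.438 -258.004    1.657] 0.319
1.57 ('top0', 'side0') [ 679.412 -258.716    1.592] 0.63
-1.57 ('top0',) [ 692.059 -228.542   -3.164] 0.144
-1.57 ('side0',) [ 6.72175e+02 -2.18109e+02 -1.20000e-02] 0.06
-1.57 ('top0', 'side0') [ 680.577 -220.859   -3.09 ] 0.234
(array([ 629.82276597, -139.29015941,  271.1370846 ]), [np.float64(66.1325852994396), np.float64(66.13258529943951)])
(array([ 577.43954088, -244.78695949, -139.16760931]), [np.float64(53.29753920532211), np.float64(53.29753920532211)])
```

Emit:
{"method": "play_rows", "body": {"rows": [{"dp": [0.19, 0.87, 0], "turn": [0, 0, 0], "fingers": 1}, {"dp": [0.19, 0.87, 0], "turn": [0, 0, 0], "fingers": 1}, {"dp": [0.19, 0.87, 0], "turn": [0, 0, 0], "fingers": 1}, {"dp": [0.19, 0.87, 0], "turn": [0, 0, 0], "fingers": 1}, {"dp": [0.19, 0.87, 0], "turn": [0, 0, 0], "fingers": 1}]}}

```text
clock: 15.9
eef_pos: [643.0, -120.5, 205.8]
tcp_rot: [-3.141, 0.002, 0.129]
contact_force: [1.7, 0.7, -0.9]
opening: 0.305
grasp_force: 89.4
```

Emit:
{"method": "play_rows", "body": {"rows": [{"dp": [0.19, 0.87, 0], "turn": [0, 0, 0], "fingers": 1}, {"dp": [0.19, 0.87, 0], "turn": [0, 0, 0], "fingers": 1}, {"dp": [0.15, 0.87, 0], "turn": [0, 0, 0.9], "fingers": 1}, {"dp": [0, 0, 0], "turn": [0, 0, 0], "fingers": 1}, {"dp": [0, 0, 0], "turn": [0, 0, 0], "fingers": 1}]}}

```text
clock: 16.32
eef_pos: [677.0, -221.6, 205.1]
tcp_rot: [-3.141, 0.002, 0.032]
contact_force: [-0.2, -0.1, -1.3]
opening: 0.309
grasp_force: 89.5
```

```bash
python3 - <<'E'
from h import *
st(); shot('wrist','w9'); shot('side','side9')
E
```

```text
16.32 [ 677.  -221.6  205.1] [-3.141e+00  2.000e-03  3.200e-02] open mm 26.2 [-0.2 -0.1 -1.3] 89.45551872253418
```

View pics/w9.png

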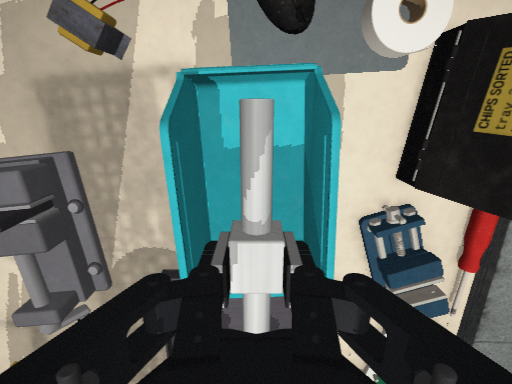

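```bash
python3 - <<'E'
from h import *
for a,z in (((162,122),106),((339,124),106),((178,275),106),((333,275),106),((180,70),43),((320,67),43)): print(onz('w9',*a,z).round(1))
E
```

```text
[ 738.6 -140.4  106. ]
[ 741.8 -289.4  106. ]
[ 590.4 -146.3  106. ]
[ 595.5 -301.1  106. ]
[ 786.3 -141.4   43. ]
[ 793.5 -281.9   43. ]
```

Emit:
{"method": "play_rows", "body": {"rows": [{"dp": [0, -0.07, 0.9], "turn": [0, 0, -0.2], "fingers": 1}, {"dp": [0, 0, 0.9], "turn": [0, 0, 0], "fingers": 1}, {"dp": [0, 0, 0.9], "turn": [0, 0, 0], "fingers": 1}, {"dp": [0, 0, 0.8], "turn": [0, 0, 0], "fingers": 1}, {"dp": [0, 0, 0.4], "turn": [0, 0, 0], "fingers": 1}]}}

```text
clock: 16.83
eef_pos: [674.6, -214.3, 46.6]
tcp_rot: [-3.139, 0.006, 0.058]
contact_force: [-2.1, 1.1, -2.0]
opening: 0.309
grasp_force: 89.5
```

Emit:
{"method": "play_rows", "body": {"rows": [{"dp": [0, 0, 0.4], "turn": [0, 0, 0], "fingers": 1}, {"dp": [0, 0, 0], "turn": [0, 0, 0], "fingers": 1}, {"dp": [0, 0, 0], "turn": [0, 0, 0], "fingers": 0.55}, {"dp": [0, 0, 0], "turn": [0, 0, 0], "fingers": 0.5}, {"dp": [0, 0, 0], "turn": [0, 0, 0], "fingers": 0.5}]}}

```text
clock: 17.25
eef_pos: [678.7, -216.8, 37.2]
tcp_rot: [3.141, -0.003, 0.056]
contact_force: [-0.4, 0.2, 0.8]
opening: 0.503
grasp_force: 0.0
```

Emit:
{"method": "play_rows", "body": {"rows": [{"dp": [0, 0, -0.5], "turn": [0, 0, 0], "fingers": 0.5}, {"dp": [0, 0, -1], "turn": [0, 0, 0], "fingers": 0.5}, {"dp": [0, 0, -1], "turn": [0, 0, 0], "fingers": 0.5}, {"dp": [0, 0, -1], "turn": [0, 0, 0], "fingers": 0.5}, {"dp": [0, 0, -0.7], "turn": [0, 0, 0], "fingers": 0.5}]}}

```text
clock: 17.67
eef_pos: [679.0, -217.4, 209.4]
tcp_rot: [3.139, -0.006, 0.055]
contact_force: [0.2, -0.0, -0.4]
opening: 0.5
grasp_force: 0.0
```

```bash
python3 - <<'E'
from h import *
st(); shot('wrist','w10')
im=cv2.imread('pics/w10.png'); hsv=cv2.cvtColor(im,cv2.COLOR_BGR2HSV)
# shaft in bin: low-saturation pixels inside teal hull
m=((hsv[...,0]>82)&(hsv[...,0]<97)&(hsv[...,1]>60)).astype(np.uint8)
h=cv2.convexHull(np.argwhere(m[:300])[:,::-1].astype(np.int32)); H=np.zeros_like(m); cv2.fillConvexPoly(H,h,1)
w=(H>0)&(hsv[...,1]<45)&(hsv[...,2]>80); k,l,s,c=cv2.connectedComponentsWithStats(w.astype(np.uint8))
for i in range(1,k):
    if s[i,4]>200: print(s[i],c[i].round(),onz('w10',*c[i],17).round())
tool((470,335,205),0.03)
E
```

```text
17.67 [ 679.  -217.4  209.4] [ 3.139 -0.006  0.055] open mm 42.5 [ 0.2 -0.  -0.4] 0.0
[  230     9   228   275 21262] [358. 111.] [ 759. -332.   17.]
[ 117   76   67  184 2463] [154. 205.] [630. -90.  17.]
[ 245  108   23  129 1850] [256. 171.] [ 682. -218.   17.]
[191 234  22  42 371] [201. 254.] [ 564. -150.   17.]
[300 234  22  42 374] [311. 253.] [ 573. -298.   17.]
[392 236  12  25 201] [398. 248.] [ 588. -413.   17.]
tool units [ -4.51  -14.1     0.248] turn z 0.24
```

Emit:
{"method": "play_rows", "body": {"rows": [{"dp": [-0.3, -0.94, 0], "turn": [0, 0, 0], "fingers": 0.4}, {"dp": [-0.3, -0.94, 0], "turn": [0, 0, 0], "fingers": 0.4}, {"dp": [-0.3, -0.94, 0], "turn": [0, 0, 0], "fingers": 0.4}, {"dp": [-0.3, -0.94, 0], "turn": [0, 0, 0], "fingers": 0.4}, {"dp": [-0.3, -0.94, 0], "turn": [0, 0, 0], "fingers": 0.4}]}}

```text
clock: 18.13
eef_pos: [606.7, -31.2, 204.6]
tcp_rot: [3.141, -0.002, 0.055]
contact_force: [0.9, 0.4, 0.3]
opening: 0.595
grasp_force: 0.0
```

Emit:
{"method": "play_rows", "body": {"rows": [{"dp": [-0.3, -0.94, 0], "turn": [0, 0, 0], "fingers": 0.4}, {"dp": [-0.3, -0.94, 0], "turn": [0, 0, 0], "fingers": 0.4}, {"dp": [-0.3, -0.94, 0], "turn": [0, 0, 0], "fingers": 0.4}, {"dp": [-0.3, -0.94, 0], "turn": [0, 0, 0], "fingers": 0.4}, {"dp": [-0.3, -0.94, 0], "turn": [0, 0, 0], "fingers": 0.4}]}}

```text
clock: 18.55
eef_pos: [536.4, 153.6, 204.7]
tcp_rot: [-3.141, -0.003, 0.055]
contact_force: [0.8, 0.5, 0.2]
opening: 0.602
grasp_force: 0.0
```

Emit:
{"method": "play_rows", "body": {"rows": [{"dp": [-0.3, -0.94, 0], "turn": [0, 0, 0], "fingers": 0.4}, {"dp": [-0.3, -0.94, 0], "turn": [0, 0, 0], "fingers": 0.4}, {"dp": [-0.3, -0.94, 0], "turn": [0, 0, 0], "fingers": 0.4}, {"dp": [-0.3, -0.94, 0], "turn": [0, 0, 0.2], "fingers": 0.4}, {"dp": [-0.3, -0.94, 0], "turn": [0, 0, 0.2], "fingers": 0.4}]}}

```text
clock: 18.97
eef_pos: [466.6, 338.4, 204.7]
tcp_rot: [-3.14, -0.002, 0.013]
contact_force: [0.6, 0.8, -0.1]
opening: 0.598
grasp_force: 0.0
```

Emit:
{"method": "play_rows", "body": {"rows": [{"dp": [0, 0, 0], "turn": [0, 0, 0], "fingers": 0.4}, {"dp": [0, 0, 0], "turn": [0, 0, 0], "fingers": 0.4}, {"dp": [0, 0, 0], "turn": [0, 0, 0], "fingers": 0.4}]}}

```text
clock: 19.22
eef_pos: [467.4, 336.5, 204.0]
tcp_rot: [-3.141, -0.001, 0.015]
contact_force: [0.9, 0.2, 0.4]
opening: 0.6
grasp_force: 0.0
```

```bash
python3 - <<'E'
from h import *
st(); shot('wrist','w11')
im=cv2.imread('pics/w11.png',0)
for t in(95,120,150):
  import h
  hs=shafts('w11',z=18); 
print([(a[0].round(1),round(a[1],3),round(a[2]),round(a[3])) for a in hs])
print(proj('w11',(520,334.8,30)),proj('w11',(600,334,18)),proj('w11',(440,334.8,18)),proj('w11',(511,234,30)))
for v in range(40,215,12):
    row=im[v,150:420]; seg=np.flatnonzero(np.diff(np.r_[0,row>110,0].astype(int))); print(v,(seg+150).tolist())
E
```

```text
19.22 [467.4 336.5 204. ] [-3.141e+00 -1.000e-03  1.500e-02] open mm 51.0 [0.9 0.2 0.4] 0.0
[(array([499.7, 375.2]), np.float64(-0.02), 163, 29), (array([374.8, 488. ]), np.float64(0.176), 127, 23), (array([178.7, 153.1]), np.float64(0.628), 129, 45)]
[258.41096891 129.76802475] [260.40324875  52.32279101] [257.20999432 195.17833324] [348.07716781 139.3759747 ]
40 [150, 377, 378, 420]
52 [150, 240, 241, 243, 378, 420]
64 [337, 356, 377, 420]
76 [216, 234, 337, 355, 377, 420]
88 [216, 234, 337, 355, 376, 420]
100 [150, 151, 216, 234, 337, 355, 376, 420]
112 [150, 153, 216, 233, 337, 354, 375, 420]
124 [150, 155, 217, 233, 336, 361, 375, 420]
136 [150, 157, 211, 237, 331, 361, 374, 420]
148 [150, 160, 211, 236, 331, 360, 374, 420]
160 [150, 162, 216, 235, 336, 353, 373, 420]
172 [150, 164, 216, 233, 336, 353, 373, 420]
184 [150, 166, 216, 232, 336, 352, 372, 420]
196 [150, 168, 216, 232, 336, 352, 372, 420]
208 [150, 171, 216, 232, 286, 307, 321, 420]
```

Emit:
{"method": "play_rows", "body": {"rows": [{"dp": [0.41, -0.48, 0.5], "turn": [0, 0, 0.33], "fingers": 0.4}, {"dp": [0.41, -0.46, 0.5], "turn": [0, 0, 0], "fingers": 0.4}, {"dp": [0, 0, 1], "turn": [0, 0, 0], "fingers": 0.4}, {"dp": [0, 0, 1], "turn": [0, 0, 0], "fingers": 0.4}, {"dp": [0, 0, 0.9], "turn": [0, 0, 0], "fingers": 0.4}], "force": 90}}

```text
clock: 19.68
eef_pos: [501.3, 372.4, 45.8]
tcp_rot: [-3.141, -0.001, -0.023]
contact_force: [0.3, 0.6, 0.2]
opening: 0.599
grasp_force: 0.0
```

Emit:
{"method": "play_rows", "body": {"rows": [{"dp": [0, 0, 0.5], "turn": [0, 0, 0], "fingers": 0.4}, {"dp": [0, 0, 0.54], "turn": [0, 0, 0], "fingers": 0.4}, {"dp": [0, 0, 0], "turn": [0, 0, 0], "fingers": 0.4}, {"dp": [0, 0, 0], "turn": [0, 0, 0], "fingers": 0.4}]}}

```text
clock: 20.02
eef_pos: [500.4, 372.3, 5.2]
tcp_rot: [3.14, 0.002, -0.023]
contact_force: [0.0, 0.5, -0.0]
opening: 0.599
grasp_force: 0.0
```

Emit:
{"method": "play_rows", "body": {"rows": [{"dp": [0, 0, 0], "turn": [0, 0, 0], "fingers": 1}, {"dp": [0, 0, 0], "turn": [0, 0, 0], "fingers": 1}, {"dp": [0, 0, 0], "turn": [0, 0, 0], "fingers": 1}, {"dp": [0, 0, 0], "turn": [0, 0, 0], "fingers": 1}, {"dp": [0, 0, 0], "turn": [0, 0, 0], "fingers": 1}]}}

```text
clock: 20.43
eef_pos: [501.7, 374.5, 8.0]
tcp_rot: [-3.14, -0.003, -0.021]
contact_force: [1.3, -2.6, 5.7]
opening: 0.305
grasp_force: 89.2
```

Emit:
{"method": "play_rows", "body": {"rows": [{"dp": [0, 0, -0.5], "turn": [0, 0, 0], "fingers": 1}, {"dp": [0, 0, -1], "turn": [0, 0, 0], "fingers": 1}, {"dp": [0, 0, -1], "turn": [0, 0, 0], "fingers": 1}, {"dp": [0, 0, -1], "turn": [0, 0, 0], "fingers": 1}, {"dp": [0, 0, -1], "turn": [0, 0, 0], "fingers": 1}]}}

```text
clock: 20.85
eef_pos: [500.1, 373.8, 188.7]
tcp_rot: [-3.141, -0.001, -0.021]
contact_force: [0.3, 0.3, -2.7]
opening: 0.309
grasp_force: 88.8
```

Emit:
{"method": "play_rows", "body": {"rows": [{"dp": [0, 0, -0.3], "turn": [0, 0, 0], "fingers": 1}, {"dp": [0, 0, 0], "turn": [0, 0, -1], "fingers": 1}, {"dp": [0, 0, 0], "turn": [0, 0, -0.42], "fingers": 1}, {"dp": [0, 0, 0], "turn": [0, 0, 0], "fingers": 1}, {"dp": [0, 0, 0], "turn": [0, 0, 0], "fingers": 1}]}}

```text
clock: 21.27
eef_pos: [500.1, 373.8, 198.0]
tcp_rot: [-3.141, -0.0, 0.126]
contact_force: [0.9, 0.2, -1.4]
opening: 0.307
grasp_force: 88.9
```

```bash
python3 - <<'E'
from h import *
st(); tool((583,48.8,197),0.127)
E
```

```text
21.27 [500.1 373.8 198. ] [-3.141 -0.     0.126] open mm 26.1 [ 0.9  0.2 -1.4] 88.86414527893066
tool units [1.035 8.322 0.024] turn z -0.01
```

Emit:
{"method": "play_rows", "body": {"rows": [{"dp": [0.115, 0.925, 0], "turn": [0, 0, 0], "fingers": 1}, {"dp": [0.115, 0.925, 0], "turn": [0, 0, 0], "fingers": 1}, {"dp": [0.115, 0.925, 0], "turn": [0, 0, 0], "fingers": 1}, {"dp": [0.115, 0.925, 0], "turn": [0, 0, 0], "fingers": 1}, {"dp": [0.115, 0.925, 0], "turn": [0, 0, 0], "fingers": 1}]}}

```text
clock: 21.68
eef_pos: [546.6, 191.8, 197.4]
tcp_rot: [3.141, 0.0, 0.126]
contact_force: [0.7, 0.2, -1.8]
opening: 0.311
grasp_force: 89.1
```

Emit:
{"method": "play_rows", "body": {"rows": [{"dp": [0.115, 0.925, 0], "turn": [0, 0, 0], "fingers": 1}, {"dp": [0.115, 0.925, 0], "turn": [0, 0, 0], "fingers": 1}, {"dp": [0.115, 0.925, 0], "turn": [0, 0, 0], "fingers": 1}, {"dp": [0.115, 0.92, 0], "turn": [0, 0, 0], "fingers": 1}, {"dp": [0, 0, 0], "turn": [0, 0, 0], "fingers": 1}]}}

```text
clock: 22.1
eef_pos: [584.9, 43.5, 197.6]
tcp_rot: [3.139, -0.0, 0.122]
contact_force: [0.3, 0.3, -2.0]
opening: 0.308
grasp_force: 89.3
```

Emit:
{"method": "play_rows", "body": {"rows": [{"dp": [0, 0, 0], "turn": [0, 0, 0], "fingers": 1}, {"dp": [0, 0, 0], "turn": [0, 0, 0], "fingers": 1}, {"dp": [0, 0, 0], "turn": [0, 0, 0], "fingers": 1}]}}

```text
clock: 22.35
eef_pos: [583.3, 50.1, 197.5]
tcp_rot: [-3.141, 0.001, 0.128]
contact_force: [0.0, 0.3, -0.6]
opening: 0.306
grasp_force: 89.3
```

```bash
python3 - <<'E'
from h import *
st(); tool((583,48.6,197),0.128); shot('wrist','w12')
im=cv2.imread('pics/w12.png',0)
for v in (142,200,225): 
    g=im[v,180:340].astype(int); print(v,[(i+181,int(d)) for i,d in enumerate(np.diff(g)) if abs(d)>22])
a=cv2.imread('pics/w8.png',0)
for v in (142,200,225): 
    g=a[v,180:340].astype(int); print('w8',v,[(i+181,int(d)) for i,d in enumerate(np.diff(g)) if abs(d)>22])
E
```

```text
22.35 [583.3  50.1 197.5] [-3.141e+00  1.000e-03  1.280e-01] open mm 26.0 [ 0.   0.3 -0.6] 89.25937414169312
tool units [-0.013  0.036  0.011] turn z -0.0
142 [(190, -64), (191, -87), (230, 29), (285, -23), (324, 57), (325, 47)]
200 [(199, -31), (220, -53), (304, 27), (307, 24), (333, -29)]
225 [(186, -36), (220, -23), (221, -45)]
w8 142 [(186, -27), (187, -114), (227, 32), (282, -25), (321, 55), (322, 57)]
w8 200 [(197, -34), (218, -33), (219, -31), (303, 24), (332, -32)]
w8 225 [(185, -34), (219, -25), (220, -63)]
```

Emit:
{"method": "play_rows", "body": {"rows": [{"dp": [0, 0.032, 0.4], "turn": [0, 0, 0], "fingers": 1}, {"dp": [0, 0, 0.4], "turn": [0, 0, 0], "fingers": 1}, {"dp": [0, 0, 0.35], "turn": [0, 0, 0], "fingers": 1}, {"dp": [0, 0, 0.35], "turn": [0, 0, 0], "fingers": 1}, {"dp": [0, 0, 0.2], "turn": [0, 0, 0], "fingers": 1}]}}

```text
clock: 22.82
eef_pos: [582.9, 49.1, 128.2]
tcp_rot: [-3.141, 0.002, 0.129]
contact_force: [0.2, 0.1, -1.0]
opening: 0.307
grasp_force: 89.3
```

Emit:
{"method": "play_rows", "body": {"rows": [{"dp": [0, 0, 0.04], "turn": [0, 0, 0], "fingers": 1}, {"dp": [0, 0, 0.03], "turn": [0, 0, 0], "fingers": 1}, {"dp": [0, 0, 0], "turn": [0, 0, 0], "fingers": 1}]}}

```text
clock: 23.07
eef_pos: [583.8, 48.6, 127.1]
tcp_rot: [-3.141, 0.0, 0.128]
contact_force: [-1.6, 3.7, -3.4]
opening: 0.307
grasp_force: 89.2
```

Emit:
{"method": "play_rows", "body": {"rows": [{"dp": [0, 0, 0.03], "turn": [0, 0, 0], "fingers": 1}, {"dp": [0, 0, 0], "turn": [0, 0, 0], "fingers": 1}, {"dp": [0, 0, 0], "turn": [0, 0, 0], "fingers": 1}]}}

```text
clock: 23.32
eef_pos: [584.2, 48.5, 126.4]
tcp_rot: [-3.141, -0.001, 0.128]
contact_force: [-2.0, 6.0, -0.5]
opening: 0.306
grasp_force: 89.5
```

Emit:
{"method": "play_rows", "body": {"rows": [{"dp": [0, -0.025, 0], "turn": [0, 0, 0], "fingers": 1}, {"dp": [0, 0, 0.03], "turn": [0, 0, 0], "fingers": 1}, {"dp": [0, 0, 0], "turn": [0, 0, 0], "fingers": 1}, {"dp": [0, 0, 0], "turn": [0, 0, 0], "fingers": 1}]}}

```text
clock: 23.65
eef_pos: [584.5, 48.9, 125.1]
tcp_rot: [-3.142, -0.002, 0.127]
contact_force: [-0.7, 2.3, 2.7]
opening: 0.308
grasp_force: 89.9
```

Emit:
{"method": "play_rows", "body": {"rows": [{"dp": [0, 0, 0.025], "turn": [0, 0, 0], "fingers": 1}, {"dp": [0, 0, 0], "turn": [0, 0, 0], "fingers": 1}, {"dp": [0, 0, 0], "turn": [0, 0, 0], "fingers": 1}]}}

```text
clock: 23.9
eef_pos: [584.6, 49.2, 124.2]
tcp_rot: [-3.141, -0.002, 0.128]
contact_force: [-1.2, 4.5, 5.6]
opening: 0.307
grasp_force: 90.4
```

Emit:
{"method": "play_rows", "body": {"rows": [{"dp": [0, -0.012, 0.025], "turn": [0, 0, 0], "fingers": 1}, {"dp": [0, 0, 0], "turn": [0, 0, 0], "fingers": 1}, {"dp": [0, 0, 0], "turn": [0, 0, 0], "fingers": 1}, {"dp": [0, 0, 0], "turn": [0, 0, 0], "fingers": 1}, {"dp": [0, 0, 0], "turn": [0, 0, 0], "fingers": 1}]}}

```text
clock: 24.32
eef_pos: [584.6, 49.7, 123.2]
tcp_rot: [-3.141, -0.002, 0.128]
contact_force: [-0.3, 4.2, 4.0]
opening: 0.308
grasp_force: 90.3
```

```bash
python3 - <<'E'
from h import *
st(); shot('wrist','w13')
EOF=0
E
```

```text
24.32 [584.6  49.7 123.2] [-3.141e+00 -2.000e-03  1.280e-01] open mm 26.2 [-0.3  4.2  4. ] 90.32822728157043
```

Emit:
{"method": "play_rows", "body": {"rows": [{"dp": [0, -0.015, 0.02], "turn": [0, 0, 0], "fingers": 1}, {"dp": [0, 0, 0.02], "turn": [0, 0, 0], "fingers": 1}, {"dp": [0, 0, 0], "turn": [0, 0, 0], "fingers": 1}, {"dp": [0, 0, 0], "turn": [0, 0, 0], "fingers": 1}, {"dp": [0, 0, 0], "turn": [0, 0, 0], "fingers": 1}]}}

```text
clock: 24.78
eef_pos: [584.7, 49.8, 122.4]
tcp_rot: [3.141, -0.003, 0.127]
contact_force: [-4.8, 0.6, 13.1]
opening: 0.311
grasp_force: 91.5
```

```bash
python3 - <<'E'
from h import *
st(); print(r.sense()['wrist_torque'])
E
```

```text
24.78 [584.7  49.8 122.4] [ 3.141e+00 -3.000e-03  1.270e-01] open mm 26.4 [-4.8  0.6 13.1] 91.45544528961182
[ 0.24801513 -0.03355226  0.09052745]
```

Emit:
{"method": "play_rows", "body": {"rows": [{"dp": [0, 0, -0.3], "turn": [0, 0, 0], "fingers": 1}, {"dp": [0, 0, -0.8], "turn": [0, 0, 0], "fingers": 1}, {"dp": [0, 0, -0.9], "turn": [0, 0, 0], "fingers": 1}, {"dp": [0, 0, -0.5], "turn": [0, 0, 0], "fingers": 1}, {"dp": [0, 0, 0], "turn": [0, 0, 0], "fingers": 1}]}}

```text
clock: 25.2
eef_pos: [586.2, 49.7, 226.1]
tcp_rot: [3.141, -0.007, 0.127]
contact_force: [2.2, 0.4, -1.1]
opening: 0.306
grasp_force: 89.4
```

Emit:
{"method": "play_rows", "body": {"rows": [{"dp": [-0.7, 0.5, 0], "turn": [0, 0, -1], "fingers": 1}, {"dp": [-0.7, 0.5, 0], "turn": [0, 0, -1], "fingers": 1}, {"dp": [0, 0, 0], "turn": [0, 0, -1], "fingers": 1}, {"dp": [0, 0, 0], "turn": [0, 0, -1], "fingers": 1}, {"dp": [0, 0, 0], "turn": [0, 0, -1], "fingers": 1}]}}

```text
clock: 25.62
eef_pos: [534.7, -0.2, 220.2]
tcp_rot: [-3.141, 0.001, 0.655]
contact_force: [0.3, 0.4, -1.8]
opening: 0.308
grasp_force: 89.4
```

Emit:
{"method": "play_rows", "body": {"rows": [{"dp": [0, 0, 0], "turn": [0, 0, -1], "fingers": 1}, {"dp": [0, 0, 0], "turn": [0, 0, -1], "fingers": 1}, {"dp": [0, 0, 0], "turn": [0, 0, -1], "fingers": 1}, {"dp": [0, 0, 0], "turn": [0, 0, -1], "fingers": 1}, {"dp": [0, 0, 0], "turn": [0, 0, -1], "fingers": 1}]}}

```text
clock: 26.03
eef_pos: [535.0, 0.3, 219.9]
tcp_rot: [-3.14, 0.001, 1.18]
contact_force: [0.2, -0.2, -1.0]
opening: 0.306
grasp_force: 89.4
```

Emit:
{"method": "play_rows", "body": {"rows": [{"dp": [0, 0, 0], "turn": [0, 0, -1], "fingers": 1}, {"dp": [0, 0, 0], "turn": [0, 0, -1], "fingers": 1}, {"dp": [0, 0, 0], "turn": [0, 0, -1], "fingers": 1}, {"dp": [0, 0, 0], "turn": [0, 0, -1], "fingers": 1}, {"dp": [0, 0, 0], "turn": [0, 0, 0], "fingers": 1}]}}

```text
clock: 26.45
eef_pos: [535.0, 0.3, 220.0]
tcp_rot: [-3.14, 0.0, 1.598]
contact_force: [0.3, -0.2, -1.7]
opening: 0.309
grasp_force: 89.4
```

```bash
python3 - <<'E'
from h import *
st(); tool((410,-204.6,11),1.59); print(r.sense()['qpos'].round(2))
E
```

```text
26.45 [5.35e+02 3.00e-01 2.20e+02] [-3.14   0.     1.598] open mm 26.2 [ 0.3 -0.2 -1.7] 89.39386367797852
tool units [-5.036 -3.264  5.225] turn z 0.08
[-0.    0.23  1.84 -0.    1.08 -0.03]
```

Emit:
{"method": "play_rows", "body": {"rows": [{"dp": [-0.84, -0.545, 0], "turn": [0, 0, 0.08], "fingers": 1}, {"dp": [-0.84, -0.545, 0.2], "turn": [0, 0, 0], "fingers": 1}, {"dp": [-0.84, -0.545, 0.2], "turn": [0, 0, 0], "fingers": 1}, {"dp": [-0.84, -0.545, 0.2], "turn": [0, 0, 0], "fingers": 1}, {"dp": [-0.84, -0.545, 0.2], "turn": [0, 0, 0], "fingers": 1}]}}

```text
clock: 26.87
eef_pos: [427.8, -170.2, 188.2]
tcp_rot: [-3.141, 0.0, 1.582]
contact_force: [1.6, -1.5, -2.2]
opening: 0.309
grasp_force: 89.4
```

Emit:
{"method": "play_rows", "body": {"rows": [{"dp": [-0.84, -0.545, 0.2], "turn": [0, 0, 0], "fingers": 1}, {"dp": [0, 0, 0.9], "turn": [0, 0, 0], "fingers": 1}, {"dp": [0, 0, 0.9], "turn": [0, 0, 0], "fingers": 1}, {"dp": [0, 0, 0.9], "turn": [0, 0, 0], "fingers": 1}, {"dp": [0, 0, 0.5], "turn": [0, 0, 0], "fingers": 1}]}}

```text
clock: 27.28
eef_pos: [405.8, -202.6, 49.7]
tcp_rot: [-3.138, -0.002, 1.58]
contact_force: [-0.1, -0.1, -1.1]
opening: 0.305
grasp_force: 89.5
```

Emit:
{"method": "play_rows", "body": {"rows": [{"dp": [0, 0, 0.5], "turn": [0, 0, 0], "fingers": 1}, {"dp": [0, 0, 0.3], "turn": [0, 0, 0], "fingers": 1}, {"dp": [0, 0, 0.2], "turn": [0, 0, 0], "fingers": 1}, {"dp": [0, 0, 0], "turn": [0, 0, 0], "fingers": 1}, {"dp": [0, 0, 0], "turn": [0, 0, 0], "fingers": 1}]}}

```text
clock: 27.7
eef_pos: [408.0, -203.0, 12.8]
tcp_rot: [-3.141, -0.0, 1.584]
contact_force: [0.2, 0.4, -1.7]
opening: 0.308
grasp_force: 89.5
```

```bash
python3 - <<'E'
from h import *
st(); tool((410,-204.6,9),1.59)
E
```

```text
27.7 [ 408.  -203.    12.8] [-3.141 -0.     1.584] open mm 26.2 [ 0.2  0.4 -1.7] 89.46399450302124
tool units [-0.041  0.05   0.095] turn z -0.06
```

Emit:
{"method": "play_rows", "body": {"rows": [{"dp": [0, 0, 0.08], "turn": [0, 0, 0], "fingers": 1}, {"dp": [0, 0, 0], "turn": [0, 0, 0], "fingers": 0.6}, {"dp": [0, 0, 0], "turn": [0, 0, 0], "fingers": 0.5}, {"dp": [0, 0, 0], "turn": [0, 0, 0], "fingers": 0.5}, {"dp": [0, 0, -0.4], "turn": [0, 0, 0], "fingers": 0.5}]}}

```text
clock: 28.12
eef_pos: [407.1, -202.5, 24.6]
tcp_rot: [-3.139, -0.001, 1.585]
contact_force: [-0.7, -0.1, -0.8]
opening: 0.5
grasp_force: 0.0
```

Emit:
{"method": "play_rows", "body": {"rows": [{"dp": [0, 0, -1], "turn": [0, 0, 0], "fingers": 0.4}, {"dp": [0, 0, -1], "turn": [0, 0, 0], "fingers": 0.4}, {"dp": [0, 0, -1], "turn": [0, 0, 0], "fingers": 0.4}, {"dp": [0, 0, -1], "turn": [0, 0, 0], "fingers": 0.4}, {"dp": [0, 0, -0.5], "turn": [0, 0, 0], "fingers": 0.4}]}}

```text
clock: 28.53
eef_pos: [409.7, -203.8, 210.8]
tcp_rot: [3.136, 0.003, 1.585]
contact_force: [1.4, -0.5, -0.0]
opening: 0.598
grasp_force: 0.0
```

Emit:
{"method": "play_rows", "body": {"rows": [{"dp": [0.99, 0.14, 0], "turn": [0, 0, 0], "fingers": 0.4}, {"dp": [0.99, 0.14, 0], "turn": [0, 0, 0], "fingers": 0.4}, {"dp": [0.99, 0.14, 0], "turn": [0, 0, 0], "fingers": 0.4}, {"dp": [0.99, 0.14, 0], "turn": [0, 0, 0], "fingers": 0.4}, {"dp": [0.99, 0.14, 0], "turn": [0, 0, 0], "fingers": 0.4}]}}

```text
clock: 28.95
eef_pos: [433.2, -3.0, 206.4]
tcp_rot: [3.14, 0.0, 1.584]
contact_force: [0.7, -0.2, 0.5]
opening: 0.596
grasp_force: 0.0
```

Emit:
{"method": "play_rows", "body": {"rows": [{"dp": [0.99, 0.14, 0], "turn": [0, 0, 0], "fingers": 0.4}, {"dp": [0.99, 0.14, 0], "turn": [0, 0, 0], "fingers": 0.4}, {"dp": [0.99, 0.14, 0], "turn": [0, 0, 0], "fingers": 0.4}, {"dp": [0.99, 0.14, 0], "turn": [0, 0, 0], "fingers": 0.4}, {"dp": [0.99, 0.14, 0], "turn": [0, 0, 0], "fingers": 0.4}]}}

```text
clock: 29.37
eef_pos: [458.2, 195.9, 206.3]
tcp_rot: [3.141, -0.0, 1.585]
contact_force: [0.4, 0.6, -0.7]
opening: 0.598
grasp_force: 0.0
```

Emit:
{"method": "play_rows", "body": {"rows": [{"dp": [0.99, 0.14, 0], "turn": [0, 0, 0.4], "fingers": 0.4}, {"dp": [0, 0, 0], "turn": [0, 0, 1], "fingers": 0.4}, {"dp": [0, 0, 0], "turn": [0, 0, 1], "fingers": 0.4}, {"dp": [0, 0, 0], "turn": [0, 0, 1], "fingers": 0.4}, {"dp": [0, 0, 0], "turn": [0, 0, 1], "fingers": 0.4}]}}

```text
clock: 29.78
eef_pos: [463.2, 233.8, 205.9]
tcp_rot: [3.141, -0.0, 1.12]
contact_force: [-0.6, -0.2, -0.6]
opening: 0.603
grasp_force: 0.0
```

Emit:
{"method": "play_rows", "body": {"rows": [{"dp": [0, 0, 0], "turn": [0, 0, 1], "fingers": 0.4}, {"dp": [0, 0, 0], "turn": [0, 0, 1], "fingers": 0.4}, {"dp": [0, 0, 0], "turn": [0, 0, 1], "fingers": 0.4}, {"dp": [0, 0, 0], "turn": [0, 0, 1], "fingers": 0.4}, {"dp": [0, 0, 0], "turn": [0, 0, 1], "fingers": 0.4}]}}

```text
clock: 30.2
eef_pos: [463.4, 233.4, 206.1]
tcp_rot: [3.141, -0.001, 0.596]
contact_force: [-0.4, -0.3, 0.9]
opening: 0.599
grasp_force: 0.0
```

Emit:
{"method": "play_rows", "body": {"rows": [{"dp": [0, 0, 0], "turn": [0, 0, 1], "fingers": 0.4}, {"dp": [0, 0, 0], "turn": [0, 0, 1], "fingers": 0.4}, {"dp": [0, 0, 0], "turn": [0, 0, 1], "fingers": 0.4}, {"dp": [0, 0, 0], "turn": [0, 0, 1], "fingers": 0.4}, {"dp": [0, 0, 0], "turn": [0, 0, 1], "fingers": 0.4}]}}

```text
clock: 30.62
eef_pos: [463.4, 233.4, 206.1]
tcp_rot: [-3.141, -0.001, 0.072]
contact_force: [0.1, -0.1, 0.4]
opening: 0.598
grasp_force: 0.0
```

Emit:
{"method": "play_rows", "body": {"rows": [{"dp": [0, 0, 0], "turn": [0, 0, 0], "fingers": 0.4}, {"dp": [0, 0, 0], "turn": [0, 0, 0], "fingers": 0.4}, {"dp": [0, 0, 0], "turn": [0, 0, 0], "fingers": 0.4}]}}

```text
clock: 30.87
eef_pos: [463.4, 233.4, 205.9]
tcp_rot: [-3.141, -0.0, 0.081]
contact_force: [-0.1, -0.5, 0.7]
opening: 0.604
grasp_force: 0.0
```

```bash
python3 - <<'E'
from h import *
st(); shot('wrist','w14'); shot('top','top14')
print([(a[0].round(1),round(a[1],3),round(a[2]),round(a[3])) for a in shafts('w14',z=18)])
im=cv2.imread('pics/w14.png',0)
for v in range(60,215,15):
    row=im[v,200:320]; print(v,(np.flatnonzero(np.diff(np.r_[0,row>110,0].astype(int)))+200).tolist())
# tray check in top view
hsv=cv2.cvtColor(cv2.imread('pics/top14.png'),cv2.COLOR_BGR2HSV)[182:240,312:392]
w=(hsv[...,2]>110)&(hsv[...,1]<40); ys,xs=np.nonzero(w); print(len(xs), xs.mean()+312 if len(xs) else 0, ys.mean()+182 if len(xs) else 0)
if len(xs): print(onz('top14',xs.mean()+312,ys.mean()+182,20))
E
```

```text
30.87 [463.4 233.4 205.9] [-3.141 -0.     0.081] open mm 51.3 [-0.1 -0.5  0.7] 0.0
[(array([370.6, 493.9]), np.float64(0.169), 131, 33), (array([293.5, -83.9]), np.float64(0.895), 131, 54), (array([ 266.1, -141.2]), np.float64(0.365), 164, 41)]
60 [250, 268, 294, 320]
75 [250, 268, 294, 320]
90 [250, 268, 293, 320]
105 [250, 268, 293, 320]
120 [247, 272, 293, 320]
135 [247, 272, 292, 320]
150 [251, 268, 292, 320]
165 [251, 268, 291, 320]
180 [251, 267, 291, 320]
195 [252, 267, 291, 320]
210 [200, 241, 242, 320]
705 363.87801418439716 217.13758865248226
[ 412.2903063  -239.00842452   20.        ]
```

```bash
python3 - <<'E'
from h import *
im=cv2.imread('pics/w14.png',0)
for c in(256,259,262):
    col=im[20:260,c]; print(c,(np.flatnonzero(np.diff(np.r_[0,col>105,0].astype(int)))+20).tolist())
w=[((im[v,240:280]>110).sum()) for v in range(105,165)]; print(w)
for u,v in((259,75),(259.5,180)): print(onz('w14',u,v,18).round(1))
E
```

```text
256 [20, 38, 56, 260]
259 [20, 38, 56, 260]
262 [20, 38, 56, 260]
[np.int64(18), np.int64(18), np.int64(18), np.int64(18), np.int64(17), np.int64(17), np.int64(17), np.int64(17), np.int64(17), np.int64(17), np.int64(16), np.int64(16), np.int64(17), np.int64(17), np.int64(21), np.int64(25), np.int64(26), np.int64(26), np.int64(26), np.int64(26), np.int64(26), np.int64(26), np.int64(26), np.int64(25), np.int64(25), np.int64(25), np.int64(25), np.int64(25), np.int64(25), np.int64(25), np.int64(25), np.int64(25), np.int64(25), np.int64(25), np.int64(25), np.int64(25), np.int64(25), np.int64(25), np.int64(25), np.int64(25), np.int64(25), np.int64(24), np.int64(17), np.int64(17), np.int64(17), np.int64(17), np.int64(17), np.int64(17), np.int64(17), np.int64(17), np.int64(17), np.int64(17), np.int64(17), np.int64(17), np.int64(17), np.int64(17), np.int64(17), np.int64(17), np.int64(17), np.int64(17)]
[573.5 239.2  18. ]
[455.1 228.6  18. ]
```

Emit:
{"method": "play_rows", "body": {"rows": [{"dp": [0.61, 0.045, 0.5], "turn": [0, 0, -0.08], "fingers": 0.4}, {"dp": [0.61, 0.045, 0.5], "turn": [0, 0, 0], "fingers": 0.4}, {"dp": [0, 0, 1], "turn": [0, 0, 0], "fingers": 0.4}, {"dp": [0, 0, 1], "turn": [0, 0, 0], "fingers": 0.4}, {"dp": [0, 0, 0.9], "turn": [0, 0, 0], "fingers": 0.4}]}}

```text
clock: 31.38
eef_pos: [512.5, 233.6, 47.9]
tcp_rot: [-3.141, -0.0, 0.087]
contact_force: [-0.5, 0.1, -0.1]
opening: 0.6
grasp_force: 0.0
```

Emit:
{"method": "play_rows", "body": {"rows": [{"dp": [0, 0, 0.5], "turn": [0, 0, 0], "fingers": 0.4}, {"dp": [0, 0, 0.55], "turn": [0, 0, 0], "fingers": 0.4}, {"dp": [0, 0, 0], "turn": [0, 0, 0], "fingers": 0.4}, {"dp": [0, 0, 0], "turn": [0, 0, 0], "fingers": 0.4}]}}

```text
clock: 31.72
eef_pos: [511.6, 233.5, 7.0]
tcp_rot: [3.141, 0.002, 0.087]
contact_force: [-0.1, -0.4, 0.0]
opening: 0.603
grasp_force: 0.0
```

Emit:
{"method": "play_rows", "body": {"rows": [{"dp": [0, 0, 0], "turn": [0, 0, 0], "fingers": 1}, {"dp": [0, 0, 0], "turn": [0, 0, 0], "fingers": 1}, {"dp": [0, 0, 0], "turn": [0, 0, 0], "fingers": 1}, {"dp": [0, 0, 0], "turn": [0, 0, 0], "fingers": 1}, {"dp": [0, 0, 0], "turn": [0, 0, 0], "fingers": 1}]}}

```text
clock: 32.13
eef_pos: [513.6, 234.4, 9.7]
tcp_rot: [-3.141, -0.003, 0.086]
contact_force: [-0.8, -0.4, 6.9]
opening: 0.307
grasp_force: 89.4
```

Emit:
{"method": "play_rows", "body": {"rows": [{"dp": [0, 0, -0.5], "turn": [0, 0, 0], "fingers": 1}, {"dp": [0, 0, -1], "turn": [0, 0, 0], "fingers": 1}, {"dp": [0, 0, -1], "turn": [0, 0, 0], "fingers": 1}, {"dp": [0, 0, -1], "turn": [0, 0, 0], "fingers": 1}, {"dp": [0, 0, -1], "turn": [0, 0, 0], "fingers": 1}]}}

```text
clock: 32.55
eef_pos: [512.0, 233.6, 190.6]
tcp_rot: [-3.141, -0.001, 0.086]
contact_force: [1.3, 0.8, -2.8]
opening: 0.305
grasp_force: 89.0
```

Emit:
{"method": "play_rows", "body": {"rows": [{"dp": [0, 0, -0.3], "turn": [0, 0, 0], "fingers": 1}, {"dp": [0, 0, 0], "turn": [0, 0, -0.38], "fingers": 1}, {"dp": [0, 0, 0], "turn": [0, 0, 0], "fingers": 1}, {"dp": [0, 0, 0], "turn": [0, 0, 0], "fingers": 1}]}}

```text
clock: 32.88
eef_pos: [511.9, 233.6, 199.6]
tcp_rot: [3.142, 0.0, 0.125]
contact_force: [1.1, -0.2, -3.3]
opening: 0.304
grasp_force: 89.2
```

```bash
python3 - <<'E'
from h import *
st(); tool((583,49.5,197),0.127)
E
```

```text
32.88 [511.9 233.6 199.6] [3.142 0.    0.125] open mm 25.8 [ 1.1 -0.2 -3.3] 89.15399551391602
tool units [1.191 4.787 0.066] turn z -0.02
```

Emit:
{"method": "play_rows", "body": {"rows": [{"dp": [0.2, 0.8, 0], "turn": [0, 0, -0.02], "fingers": 1}, {"dp": [0.2, 0.8, 0], "turn": [0, 0, 0], "fingers": 1}, {"dp": [0.2, 0.8, 0], "turn": [0, 0, 0], "fingers": 1}, {"dp": [0.2, 0.8, 0], "turn": [0, 0, 0], "fingers": 1}, {"dp": [0.2, 0.8, 0], "turn": [0, 0, 0], "fingers": 1}]}}

```text
clock: 33.3
eef_pos: [571.8, 78.6, 198.4]
tcp_rot: [-3.142, 0.002, 0.127]
contact_force: [-0.1, 0.2, -1.5]
opening: 0.307
grasp_force: 89.3
```

Emit:
{"method": "play_rows", "body": {"rows": [{"dp": [0.2, 0.79, 0], "turn": [0, 0, 0], "fingers": 1}, {"dp": [0, 0, 0], "turn": [0, 0, 0], "fingers": 1}, {"dp": [0, 0, 0], "turn": [0, 0, 0], "fingers": 1}, {"dp": [0, 0, 0], "turn": [0, 0, 0], "fingers": 1}, {"dp": [0, 0, 0], "turn": [0, 0, 0], "fingers": 1}]}}

```text
clock: 33.72
eef_pos: [583.5, 50.7, 199.0]
tcp_rot: [-3.141, 0.001, 0.128]
contact_force: [0.1, 0.1, -1.2]
opening: 0.307
grasp_force: 89.5
```

```bash
python3 - <<'E'
from h import *
st(); tool((583.5,49.6,197),0.128); shot('wrist','w15')
for n in ('w12','w15'):
  im=cv2.imread(f'pics/{n}.png',0)
  for v in (120,142,200): 
    g=im[v,180:340].astype(int); print(n,v,[(i+181,int(d)) for i,d in enumerate(np.diff(g)) if abs(d)>16])
  col=im[60:140,256].astype(int); print([(i+61,int(d)) for i,d in enumerate(np.diff(col)) if abs(d)>12])
E
```

```text
33.72 [583.5  50.7 199. ] [-3.141e+00  1.000e-03  1.280e-01] open mm 26.1 [ 0.1  0.1 -1.2] 89.46250677108765
tool units [-0.004  0.027  0.049] turn z -0.0
w12 120 [(212, -33), (213, -99), (313, 23), (330, 21)]
w12 142 [(190, -64), (191, -87), (230, 29), (285, -23), (324, 57), (325, 47)]
w12 200 [(199, -31), (219, -19), (220, -53), (304, 27), (307, 24), (333, -29)]
[(80, -67), (101, 56)]
w15 120 [(213, -31), (214, -99), (276, -19), (313, 18), (314, 27), (330, 21)]
w15 142 [(191, -28), (192, -118), (193, -21), (231, 25), (232, 17), (286, -28), (324, 31), (325, 63), (326, 24)]
w15 200 [(199, -33), (220, -21), (221, -58), (232, -18), (294, 21), (304, 20), (305, 18), (307, 19), (333, -32)]
[(80, -51), (81, -32), (83, 23), (102, 59)]
```

Emit:
{"method": "play_rows", "body": {"rows": [{"dp": [0, 0.022, 0.4], "turn": [0, 0, 0], "fingers": 1}, {"dp": [0, 0, 0.4], "turn": [0, 0, 0], "fingers": 1}, {"dp": [0, 0, 0.35], "turn": [0, 0, 0], "fingers": 1}, {"dp": [0, 0, 0.35], "turn": [0, 0, 0], "fingers": 1}, {"dp": [0, 0, 0.2], "turn": [0, 0, 0], "fingers": 1}]}}

```text
clock: 34.18
eef_pos: [583.3, 50.0, 130.2]
tcp_rot: [-3.141, 0.002, 0.129]
contact_force: [-0.8, 0.0, -2.4]
opening: 0.308
grasp_force: 89.5
```

Emit:
{"method": "play_rows", "body": {"rows": [{"dp": [0, 0, 0.05], "turn": [0, 0, 0], "fingers": 1}, {"dp": [0, 0, 0.03], "turn": [0, 0, 0], "fingers": 1}, {"dp": [0, 0, 0], "turn": [0, 0, 0], "fingers": 1}]}}

```text
clock: 34.43
eef_pos: [584.7, 49.3, 128.9]
tcp_rot: [3.142, -0.0, 0.128]
contact_force: [-0.1, -0.5, -1.4]
opening: 0.306
grasp_force: 89.5
```

Emit:
{"method": "play_rows", "body": {"rows": [{"dp": [0, 0, 0.03], "turn": [0, 0, 0], "fingers": 1}, {"dp": [0, 0, 0.02], "turn": [0, 0, 0], "fingers": 1}, {"dp": [0, 0, 0], "turn": [0, 0, 0], "fingers": 1}]}}

```text
clock: 34.68
eef_pos: [584.8, 49.0, 127.0]
tcp_rot: [-3.142, -0.001, 0.128]
contact_force: [0.0, 0.9, -1.4]
opening: 0.301
grasp_force: 89.5
```

Emit:
{"method": "play_rows", "body": {"rows": [{"dp": [0, -0.015, 0.03], "turn": [0, 0, 0], "fingers": 1}, {"dp": [0, 0, 0.03], "turn": [0, 0, 0], "fingers": 1}, {"dp": [0, 0, 0], "turn": [0, 0, 0], "fingers": 1}, {"dp": [0, 0, 0], "turn": [0, 0, 0], "fingers": 1}]}}

```text
clock: 35.02
eef_pos: [584.9, 49.6, 124.9]
tcp_rot: [-3.142, -0.001, 0.128]
contact_force: [-1.9, 0.9, 5.4]
opening: 0.307
grasp_force: 90.6
```

Emit:
{"method": "play_rows", "body": {"rows": [{"dp": [0, 0, 0.02], "turn": [0, 0, 0], "fingers": 1}, {"dp": [0, 0, 0.02], "turn": [0, 0, 0], "fingers": 1}, {"dp": [0, 0, 0], "turn": [0, 0, 0], "fingers": 1}, {"dp": [0, 0, 0], "turn": [0, 0, 0], "fingers": 1}]}}

```text
clock: 35.35
eef_pos: [585.0, 49.7, 124.1]
tcp_rot: [-3.142, -0.002, 0.127]
contact_force: [-4.9, 0.4, 12.2]
opening: 0.304
grasp_force: 91.6
```

Emit:
{"method": "play_rows", "body": {"rows": [{"dp": [0, 0, 0], "turn": [0, 0, 0], "fingers": 1}, {"dp": [0, 0, 0], "turn": [0, 0, 0], "fingers": 1}, {"dp": [0, 0, 0], "turn": [0, 0, 0], "fingers": 1}]}}

```text
clock: 35.6
eef_pos: [585.0, 49.7, 124.1]
tcp_rot: [-3.142, -0.002, 0.128]
contact_force: [-5.3, 0.1, 13.1]
opening: 0.306
grasp_force: 91.6
```

Emit:
{"method": "play_rows", "body": {"rows": [{"dp": [0, 0, -0.3], "turn": [0, 0, 0], "fingers": 1}, {"dp": [0, 0, -0.8], "turn": [0, 0, 0], "fingers": 1}, {"dp": [0, 0, -0.9], "turn": [0, 0, 0], "fingers": 1}, {"dp": [0, 0, -0.5], "turn": [0, 0, 0], "fingers": 1}, {"dp": [0, 0, 0], "turn": [0, 0, 0], "fingers": 1}]}}

```text
clock: 36.02
eef_pos: [587.0, 49.7, 227.9]
tcp_rot: [3.141, -0.008, 0.128]
contact_force: [0.8, -1.3, -2.1]
opening: 0.307
grasp_force: 89.6
```

Emit:
{"method": "play_rows", "body": {"rows": [{"dp": [-0.7, 0.5, 0], "turn": [0, 0, -1], "fingers": 1}, {"dp": [-0.7, 0.5, 0], "turn": [0, 0, -1], "fingers": 1}, {"dp": [0, 0, 0], "turn": [0, 0, -1], "fingers": 1}, {"dp": [0, 0, 0], "turn": [0, 0, -1], "fingers": 1}, {"dp": [0, 0, 0], "turn": [0, 0, -1], "fingers": 1}]}}

```text
clock: 36.43
eef_pos: [535.4, -0.3, 221.8]
tcp_rot: [-3.141, 0.001, 0.655]
contact_force: [-0.1, 0.8, -1.8]
opening: 0.307
grasp_force: 89.6
```

Emit:
{"method": "play_rows", "body": {"rows": [{"dp": [0, 0, 0], "turn": [0, 0, -1], "fingers": 1}, {"dp": [0, 0, 0], "turn": [0, 0, -1], "fingers": 1}, {"dp": [0, 0, 0], "turn": [0, 0, -1], "fingers": 1}, {"dp": [0, 0, 0], "turn": [0, 0, -1], "fingers": 1}, {"dp": [0, 0, 0], "turn": [0, 0, -1], "fingers": 1}]}}

```text
clock: 36.85
eef_pos: [535.7, 0.2, 221.5]
tcp_rot: [-3.14, 0.001, 1.18]
contact_force: [0.2, -0.2, -2.6]
opening: 0.309
grasp_force: 89.6
```

Emit:
{"method": "play_rows", "body": {"rows": [{"dp": [0, 0, 0], "turn": [0, 0, -1], "fingers": 1}, {"dp": [0, 0, 0], "turn": [0, 0, -1], "fingers": 1}, {"dp": [0, 0, 0], "turn": [0, 0, -1], "fingers": 1}, {"dp": [0, 0, 0], "turn": [0, 0, -1], "fingers": 1}, {"dp": [0, 0, 0], "turn": [0, 0, 0], "fingers": 1}]}}

```text
clock: 37.27
eef_pos: [535.7, 0.2, 221.6]
tcp_rot: [-3.14, -0.0, 1.598]
contact_force: [0.4, -0.4, -2.5]
opening: 0.306
grasp_force: 89.6
```

```bash
python3 - <<'E'
from h import *
st(); tool((466,-203.4,13),1.59); shot('side','side15'); shot('top','top15')
im=cv2.imread('pics/top15.png'); o=cv2.resize(im[120:250,300:400],None,fx=3,fy=3)
b=cv2.imread('pics/side15.png')[225:384,110:340]; b=cv2.resize(b,(int(b.shape[1]*390/b.shape[0]),390)); 
v=np.hstack([o,b])[:, :800]; print(v.shape); cv2.imwrite('pics/chk.png',v)
E
```

```text
37.27 [5.357e+02 2.000e-01 2.216e+02] [-3.14  -0.     1.598] open mm 26.0 [ 0.4 -0.4 -2.5] 89.59991097450256
tool units [-5.04  -1.883  5.214] turn z 0.08
(390, 800, 3)
```

View pics/chk.png

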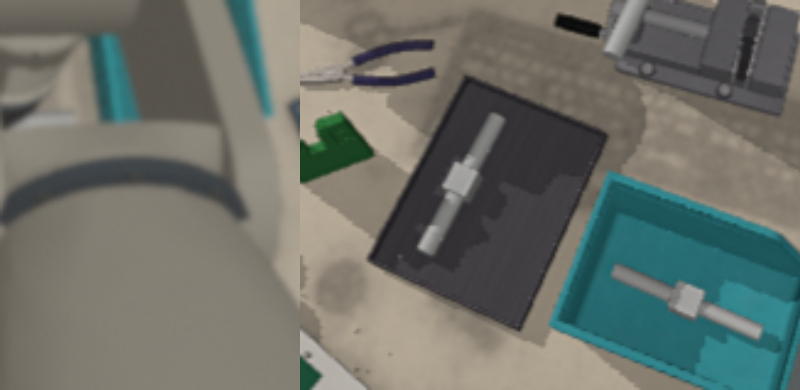

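Emit:
{"method": "play_rows", "body": {"rows": [{"dp": [-0.84, -0.314, 0], "turn": [0, 0, 0.08], "fingers": 1}, {"dp": [-0.84, -0.314, 0.2], "turn": [0, 0, 0], "fingers": 1}, {"dp": [-0.84, -0.314, 0.2], "turn": [0, 0, 0], "fingers": 1}, {"dp": [-0.84, -0.314, 0.2], "turn": [0, 0, 0], "fingers": 1}, {"dp": [-0.84, -0.314, 0.2], "turn": [0, 0, 0], "fingers": 1}]}}

```text
clock: 37.78
eef_pos: [475.4, -170.0, 190.0]
tcp_rot: [-3.142, 0.0, 1.582]
contact_force: [0.1, -1.2, -2.6]
opening: 0.305
grasp_force: 89.6
```

Emit:
{"method": "play_rows", "body": {"rows": [{"dp": [-0.84, -0.314, 0.2], "turn": [0, 0, 0], "fingers": 1}, {"dp": [0, 0, 0.9], "turn": [0, 0, 0], "fingers": 1}, {"dp": [0, 0, 0.9], "turn": [0, 0, 0], "fingers": 1}, {"dp": [0, 0, 0.9], "turn": [0, 0, 0], "fingers": 1}, {"dp": [0, 0, 0.5], "turn": [0, 0, 0], "fingers": 1}]}}

```text
clock: 38.2
eef_pos: [462.2, -202.2, 51.2]
tcp_rot: [-3.138, -0.001, 1.581]
contact_force: [-0.2, 1.1, -1.6]
opening: 0.308
grasp_force: 89.6
```

Emit:
{"method": "play_rows", "body": {"rows": [{"dp": [0, 0, 0.5], "turn": [0, 0, 0], "fingers": 1}, {"dp": [0, 0, 0.3], "turn": [0, 0, 0], "fingers": 1}, {"dp": [0, 0, 0.2], "turn": [0, 0, 0], "fingers": 1}, {"dp": [0, 0, 0.02], "turn": [0, 0, 0], "fingers": 1}, {"dp": [0, 0, 0], "turn": [0, 0, 0], "fingers": 1}]}}

```text
clock: 38.62
eef_pos: [464.3, -202.5, 13.6]
tcp_rot: [-3.141, -0.0, 1.584]
contact_force: [0.0, -0.3, -1.8]
opening: 0.307
grasp_force: 89.6
```

Emit:
{"method": "play_rows", "body": {"rows": [{"dp": [0, 0, 0.04], "turn": [0, 0, 0], "fingers": 1}, {"dp": [0, 0, 0], "turn": [0, 0, 0], "fingers": 0.6}, {"dp": [0, 0, 0], "turn": [0, 0, 0], "fingers": 0.5}, {"dp": [0, 0, 0], "turn": [0, 0, 0], "fingers": 0.5}, {"dp": [0, 0, -0.4], "turn": [0, 0, 0], "fingers": 0.5}]}}

```text
clock: 39.03
eef_pos: [463.2, -202.0, 26.9]
tcp_rot: [-3.139, -0.001, 1.585]
contact_force: [-0.0, -0.4, -0.0]
opening: 0.498
grasp_force: 0.0
```

Emit:
{"method": "play_rows", "body": {"rows": [{"dp": [0, 0, -1], "turn": [0, 0, 0], "fingers": 0.5}, {"dp": [0, 0, -1], "turn": [0, 0, 0], "fingers": 0.5}, {"dp": [0, 0, -1], "turn": [0, 0, 0], "fingers": 0.5}, {"dp": [0, 0, -1], "turn": [0, 0, 0], "fingers": 0.5}, {"dp": [0, 0, -0.3], "turn": [0, 0, 0], "fingers": 0.5}]}}

```text
clock: 39.45
eef_pos: [466.9, -203.6, 206.5]
tcp_rot: [3.134, 0.004, 1.585]
contact_force: [2.2, -1.5, -1.1]
opening: 0.5
grasp_force: 0.0
```

Emit:
{"method": "play_rows", "body": {"rows": [{"dp": [0, 0, 0], "turn": [0, 0, 0], "fingers": 0.5}, {"dp": [0, 0, 0], "turn": [0, 0, 0], "fingers": 0.5}]}}

```text
clock: 39.62
eef_pos: [464.6, -202.7, 201.0]
tcp_rot: [3.139, 0.001, 1.585]
contact_force: [-0.0, -0.0, -0.6]
opening: 0.5
grasp_force: 0.0
```

```bash
python3 - <<'E'
from h import *
st()
f=shot('side','side16')
hsv=cv2.cvtColor(cv2.imread('pics/side16.png'),cv2.COLOR_BGR2HSV)
q=np.array([proj('side16',(x,y,20)) for x,y in((353,-96),(523,-93),(528,-312),(358,-313))]).astype(np.int32)
H=np.zeros((384,512),np.uint8); cv2.fillConvexPoly(H,q,1)
w=(H>0)&(hsv[...,1]<50)&(hsv[...,2]>125); k,l,s,c=cv2.connectedComponentsWithStats(w.astype(np.uint8))
for i in range(1,k):
    if s[i,4]>60: print(s[i],onz('side16',*c[i],20).round())
s5=15.0; A=np.array([440.5,25.2]);v=np.array([-.126,.992]);u=np.array([.992,.126])
th=14.97; p=A-4*u-34*np.sin(th)*v; z=62+34*np.cos(th)+3-19; print('grip',p,z); tool((*p,z),0.127)
E
```

```text
39.62 [ 464.6 -202.7  201. ] [3.139e+00 1.000e-03 1.585e+00] open mm 42.5 [-0.  -0.  -0.6] 0.0
[178 281  33  56 347] [ 464. -220.   20.]
[158 287  26  41 256] [ 408. -228.   20.]
grip [439.41420002   2.00439348] 20.845427423548927
tool units [ 5.116 -0.538  4.471] turn z 13.93
```

Emit:
{"method": "play_rows", "body": {"rows": [{"dp": [0.853, -0.09, 0], "turn": [0, 0, 0], "fingers": 0.5}, {"dp": [0.853, -0.09, 0], "turn": [0, 0, 0], "fingers": 0.5}, {"dp": [0.853, -0.09, 0], "turn": [0, 0, 0], "fingers": 0.5}, {"dp": [0.853, -0.09, 0], "turn": [0, 0, 0], "fingers": 0.5}, {"dp": [0.853, -0.09, 0], "turn": [0, 0, 0], "fingers": 0.5}]}}

```text
clock: 40.08
eef_pos: [442.1, -30.8, 198.2]
tcp_rot: [-3.138, -0.0, 1.585]
contact_force: [-0.1, 0.9, -0.8]
opening: 0.502
grasp_force: 0.0
```

Emit:
{"method": "play_rows", "body": {"rows": [{"dp": [0.853, -0.09, 0], "turn": [0, 0, 0.95], "fingers": 0.5}, {"dp": [0, 0, 0], "turn": [0, 0, 1], "fingers": 0.5}, {"dp": [0, 0, 0], "turn": [0, 0, 1], "fingers": 0.5}, {"dp": [0, 0, 0], "turn": [0, 0, 1], "fingers": 0.5}, {"dp": [0, 0, 0], "turn": [0, 0, 1], "fingers": 0.5}]}}

```text
clock: 40.5
eef_pos: [438.4, 2.3, 198.2]
tcp_rot: [-3.138, 0.002, 1.063]
contact_force: [-0.7, -0.4, 0.0]
opening: 0.5
grasp_force: 0.0
```

Emit:
{"method": "play_rows", "body": {"rows": [{"dp": [0, 0, 0], "turn": [0, 0, 1], "fingers": 0.5}, {"dp": [0, 0, 0], "turn": [0, 0, 1], "fingers": 0.5}, {"dp": [0, 0, 0], "turn": [0, 0, 1], "fingers": 0.5}, {"dp": [0, 0, 0], "turn": [0, 0, 1], "fingers": 0.5}, {"dp": [0, 0, 0], "turn": [0, 0, 1], "fingers": 0.5}]}}

```text
clock: 40.92
eef_pos: [438.5, 1.9, 198.1]
tcp_rot: [-3.14, 0.003, 0.538]
contact_force: [-1.1, 0.1, -0.4]
opening: 0.497
grasp_force: 0.0
```

Emit:
{"method": "play_rows", "body": {"rows": [{"dp": [0, 0, 0.8], "turn": [0, 0, 1], "fingers": 0.5}, {"dp": [0, 0, 0.8], "turn": [0, 0, 1], "fingers": 0.5}, {"dp": [0, 0, 0], "turn": [0, 0, 1], "fingers": 0.5}, {"dp": [0, 0, 0], "turn": [0, 0, 1], "fingers": 0.5}, {"dp": [0, 0, 0], "turn": [0, 0, 0], "fingers": 0.5}]}}

```text
clock: 41.33
eef_pos: [437.9, 1.8, 133.8]
tcp_rot: [-3.141, 0.005, 0.12]
contact_force: [-0.1, -0.3, -0.0]
opening: 0.503
grasp_force: 0.0
```

Emit:
{"method": "play_rows", "body": {"rows": [{"dp": [0, 0, 0], "turn": [0, 0, 0], "fingers": 0.5}, {"dp": [0, 0, 0], "turn": [0, 0, 0], "fingers": 0.5}, {"dp": [0, 0, 0], "turn": [0, 0, 0], "fingers": 0.5}]}}

```text
clock: 41.58
eef_pos: [439.7, 1.9, 135.9]
tcp_rot: [-3.142, 0.0, 0.127]
contact_force: [0.7, -0.2, -0.5]
opening: 0.5
grasp_force: 0.0
```

```bash
python3 - <<'E'
from h import *
st(); shot('wrist','w17')
im=cv2.imread('pics/w17.png',0)
a,b=proj('w17',(467,5,38)),proj('w17',(412,-2,38)); print('pred grip px',a,b)
m=(im<45).astype(np.uint8); k,l,s,c=cv2.connectedComponentsWithStats(m)
for i in range(1,k):
    if s[i,4]>150: print(s[i],c[i].round(1))
A=np.array([440.5,25.2]);v=np.array([-.126,.992]);u=np.array([.992,.126])
th=14.95; p=A-4*u-34*np.sin(th)*v; z=62+34*np.cos(th)+3-19; print('grip',p,z); tool((*p,z),0.127)
E
```

```text
41.58 [439.7   1.9 135.9] [-3.142  0.     0.127] open mm 42.5 [ 0.7 -0.2 -0.5] 0.0
pred grip px [256.3666859  165.33675103] [256.31466934 223.74290129]
[    0     0    76   173 10721] [31.3 91.9]
[    0   108   512   276 39952] [261.2 327.2]
[ 247  157   19   61 1069] [256.3 186.2]
grip [439.4770089   1.5098982] 21.3079197385415
tool units [-0.008  0.008  2.869] turn z -0.01
```

Emit:
{"method": "play_rows", "body": {"rows": [{"dp": [0.02, 0.008, 0.9], "turn": [0, 0, 0], "fingers": 0.5}, {"dp": [0, 0, 0.9], "turn": [0, 0, 0], "fingers": 0.5}, {"dp": [0, 0, 0.6], "turn": [0, 0, 0], "fingers": 0.5}, {"dp": [0, 0, 0.46], "turn": [0, 0, 0], "fingers": 0.5}, {"dp": [0, 0, 0], "turn": [0, 0, 0], "fingers": 0.5}], "force": 70}}

```text
clock: 42.05
eef_pos: [438.4, 1.6, 19.1]
tcp_rot: [-3.141, 0.005, 0.126]
contact_force: [-0.4, 0.2, 0.3]
opening: 0.5
grasp_force: 0.0
```

Emit:
{"method": "play_rows", "body": {"rows": [{"dp": [0, 0, 0], "turn": [0, 0, 0], "fingers": 0.5}, {"dp": [0, 0, 0], "turn": [0, 0, 0], "fingers": 1}, {"dp": [0, 0, 0], "turn": [0, 0, 0], "fingers": 1}, {"dp": [0, 0, 0], "turn": [0, 0, 0], "fingers": 1}, {"dp": [0, 0, 0], "turn": [0, 0, 0], "fingers": 1}]}}

```text
clock: 42.47
eef_pos: [441.8, 1.7, 23.1]
tcp_rot: [3.141, -0.003, 0.125]
contact_force: [-0.9, -0.0, 6.6]
opening: 0.174
grasp_force: 68.2
```

```bash
python3 - <<'E'
from h import *
st()
t0=14.95;acc=np.zeros(2);out=[]
for i in range(1,16):
    t=t0-i*.2618
    tgt=34*np.array([np.sin(t)-np.sin(t0),-np.cos(t)+np.cos(t0)])/40
    d=np.round(tgt-acc,2);acc+=d;out.append(tuple(d.tolist()))
    if i%5==0: print(round(t,2),out);out=[]
E
```

```text
42.47 [441.8   1.7  23.1] [ 3.141e+00 -3.000e-03  1.250e-01] open mm 14.8 [-0.9 -0.   6.6] 68.16847085952759
13.64 [(0.14, -0.17), (0.09, -0.2), (0.04, -0.22), (-0.03, -0.22), (-0.08, -0.21)]
12.33 [(-0.13, -0.18), (-0.17, -0.14), (-0.2, -0.09), (-0.22, -0.04), (-0.22, 0.03)]
11.02 [(-0.21, 0.08), (-0.18, 0.13), (-0.14, 0.17), (-0.09, 0.2), (-0.03, 0.22)]
```

Emit:
{"method": "play_rows", "body": {"rows": [{"dp": [0, 0.14, -0.17], "turn": [0, 0, 0], "fingers": 1}, {"dp": [0, 0.09, -0.2], "turn": [0, 0, 0], "fingers": 1}, {"dp": [0, 0.04, -0.22], "turn": [0, 0, 0], "fingers": 1}, {"dp": [0, -0.03, -0.22], "turn": [0, 0, 0], "fingers": 1}, {"dp": [0, -0.08, -0.21], "turn": [0, 0, 0], "fingers": 1}]}}

```text
clock: 42.88
eef_pos: [442.6, -5.5, 63.9]
tcp_rot: [3.14, -0.002, 0.124]
contact_force: [4.9, -2.7, -6.5]
opening: 0.172
grasp_force: 68.7
```

Emit:
{"method": "play_rows", "body": {"rows": [{"dp": [0, -0.13, -0.18], "turn": [0, 0, 0], "fingers": 1}, {"dp": [0, -0.17, -0.14], "turn": [0, 0, 0], "fingers": 1}, {"dp": [0, -0.2, -0.09], "turn": [0, 0, 0], "fingers": 1}, {"dp": [0, -0.22, -0.04], "turn": [0, 0, 0], "fingers": 1}, {"dp": [0, -0.22, 0.03], "turn": [0, 0, 0], "fingers": 1}]}}

```text
clock: 43.3
eef_pos: [437.5, 32.2, 81.2]
tcp_rot: [3.14, -0.002, 0.125]
contact_force: [-0.9, -4.7, 9.6]
opening: 0.174
grasp_force: 70.3
```

Emit:
{"method": "play_rows", "body": {"rows": [{"dp": [0, -0.21, 0.08], "turn": [0, 0, 0], "fingers": 1}, {"dp": [0, -0.18, 0.13], "turn": [0, 0, 0], "fingers": 1}, {"dp": [0, -0.14, 0.17], "turn": [0, 0, 0], "fingers": 1}, {"dp": [0, 0, 0], "turn": [0, 0, 0], "fingers": 1}, {"dp": [0, 0, 0], "turn": [0, 0, 0], "fingers": 1}]}}

```text
clock: 43.72
eef_pos: [434.6, 54.0, 64.6]
tcp_rot: [-3.141, -0.001, 0.125]
contact_force: [3.2, 4.8, -3.3]
opening: 0.17
grasp_force: 69.1
```

```bash
python3 - <<'E'
from h import *
st(); s=r.sense(); A=np.array([440.5,25.2]); p=s['eef_pos']; v=np.array([-.126,.992]); yy=(p[:2]-A)@v; print(yy,p[2]+15.5-62, np.arctan2(-yy,p[2]+15.5-62)+4*np.pi)
E
```

```text
43.72 [434.6  54.   64.6] [-3.141e+00 -1.000e-03  1.250e-01] open mm 14.4 [ 3.2  4.8 -3.3] 69.12546157836914
29.302534804961233 18.13984000310002 11.549886116150214
```

Emit:
{"method": "play_rows", "body": {"rows": [{"dp": [0, 0, 0], "turn": [0, 0, 0], "fingers": 0.6}, {"dp": [0, 0, 0], "turn": [0, 0, 0], "fingers": 0.5}, {"dp": [0, 0, 0], "turn": [0, 0, 0], "fingers": 0.5}, {"dp": [0, 0, -0.6], "turn": [0, 0, 0], "fingers": 0.5}, {"dp": [0, 0, -1], "turn": [0, 0, 0], "fingers": 0.5}]}}

```text
clock: 44.13
eef_pos: [430.8, 53.0, 126.0]
tcp_rot: [3.142, 0.008, 0.124]
contact_force: [0.5, 0.2, -0.7]
opening: 0.498
grasp_force: 0.0
```

Emit:
{"method": "play_rows", "body": {"rows": [{"dp": [0, 0, -1], "turn": [0, 0, 0], "fingers": 0.5}, {"dp": [0, 0, -1], "turn": [0, 0, 0], "fingers": 0.5}, {"dp": [0, 0, -0.8], "turn": [0, 0, 0], "fingers": 0.5}, {"dp": [0, 0, 0], "turn": [0, 0, 0], "fingers": 0.5}, {"dp": [0, 0, 0], "turn": [0, 0, 0], "fingers": 0.5}]}}

```text
clock: 44.55
eef_pos: [434.9, 53.5, 242.0]
tcp_rot: [3.142, -0.004, 0.124]
contact_force: [-0.6, 0.2, -0.5]
opening: 0.497
grasp_force: 0.0
```

Emit:
{"method": "play_rows", "body": {"rows": [{"dp": [0.8, 0, 0], "turn": [0, 0, 0], "fingers": 0.5}, {"dp": [0.7, 0, 0], "turn": [0, 0, 0], "fingers": 0.5}, {"dp": [0, 0, 0], "turn": [0, 0, 0], "fingers": 0.5}, {"dp": [0, 0, 0], "turn": [0, 0, 0], "fingers": 0.5}, {"dp": [0, 0, 0], "turn": [0, 0, 0], "fingers": 0.5}]}}

```text
clock: 44.97
eef_pos: [491.9, 60.8, 238.4]
tcp_rot: [3.142, 0.004, 0.124]
contact_force: [1.0, -0.3, 0.6]
opening: 0.501
grasp_force: 0.0
```

```bash
python3 - <<'E'
from h import *
st(); shot('wrist','w18'); shot('side','side18')
A=np.array([440.5,25.2]);v=np.array([-.126,.992]);u=np.array([.992,.126])
im=cv2.imread('pics/w18.png',0)
k,l,s,c=cv2.connectedComponentsWithStats((im[:300]<45).astype(np.uint8))
for i in range(1,k):
    if 300<s[i,4]<9000: 
        print(s[i],c[i].round(1)); 
        for z in(78,83,88): p=onz('w18',*c[i],z); print('  ',z,p.round(1),'lat',((p[:2]-A)@v).round(1))
# gauge: predicted top corners, both views
G=np.array([637.1,55.7])
for n in('w18','side18'):
    P=[proj(n,(*(G+a*u+b*v),166)) for a in(-6,6) for b in(-42,42)]; print(n,np.round(P,0).tolist())
g=im[int(proj('w18',(*G,166))[1]),:].astype(int); print([(i+1,int(d)) for i,d in enumerate(np.diff(g)) if abs(d)>25])
E
```

```text
44.97 [491.9  60.8 238.4] [3.142 0.004 0.124] open mm 42.6 [ 1.  -0.3  0.6] 0.0
[ 229   13  120   34 1727] [281.6  31.4]
   78 [639.2  54.4  78. ] lat 3.9
   83 [638.   54.6  83. ] lat 4.3
   88 [636.8  54.9  88. ] lat 4.7
[347 153  31 117 617] [361.3 208.7]
   78 [470.7 -64.8  78. ] lat -93.1
   83 [472.3 -62.5  83. ] lat -91.1
   88 [473.9 -60.3  88. ] lat -89.0
[240 199  23  50 764] [253.7 223.7]
   78 [436.4  56.6  78. ] lat 31.7
   83 [438.5  56.8  83. ] lat 31.6
   88 [440.7  57.1  88. ] lat 31.6
[ 353  208  159   75 1340] [461.4 261. ]
   78 [ 418.9 -203.2   78. ] lat -223.9
   83 [ 421.4 -198.7   83. ] lat -219.7
   88 [ 423.8 -194.2   88. ] lat -215.6
[  96  233  122   67 3171] [172. 281.]
   78 [345.6 149.5  78. ] lat 135.2
   83 [349.3 148.1  83. ] lat 133.5
   88 [352.9 146.8  88. ] lat 131.7
[ 295  233  123   67 3180] [340.2 281. ]
   78 [372.1 -61.4  78. ] lat -77.3
   83 [375.3 -59.2  83. ] lat -75.5
   88 [378.6 -57.   88. ] lat -73.8
[256 253  26  42 423] [269.  273.9]
   78 [371.1  29.3  78. ] lat 12.8
   83 [374.4  30.   83. ] lat 13.1
   88 [377.7  30.6  88. ] lat 13.3
w18 [[353.0, 11.0], [228.0, 11.0], [355.0, -10.0], [227.0, -10.0]]
side18 [[291.0, 238.0], [299.0, 209.0], [296.0, 239.0], [304.0, 210.0]]
[(98, -49), (126, 33), (127, 47), (227, -95), (228, -52), (352, 39), (353, 41), (457, -27), (458, -78)]
```

```bash
python3 - <<'E'
from rig import r
print(r.sign_off())
E
```

```text
the job is handed in; nothing more can be done
None
```

I handed the job in at about 45 s; the sign-off returned no verdict, so I don't know how it was judged. From left to right, the first shaft slipped into the no-go gap (16 mm, now in the bin), and the second and third were stopped by it (20 mm, both in the tray). The vise is backed off to about 11.5 rad with the gauge standing upright; I kept the arm clear of the nut driver but didn't re-measure it.

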